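# Sort cartons by rattle and stack the totes so that they do not nest

## Task

Sort the small cartons on the bench: those in which a loose part rattles when shaken or tipped go into one of the two empty totes, the sound ones into the other. Then build one straight stack on the stock tote where it stands: the tote of sound cartons on it and the tote of rattling cartons (empty if none rattles) on top, each turned end for end to the tote below so that it stands level on the ledges and does not nest down on the goods. Leave the solder spool, the grease tub and the pliers alone.

Things in the scene. Friction and masses are not known exactly. Their poses are not given: they have to be found in the camera images.
- stock_tote_mid (a point): The stock tote: narrow grey plastic stack-nest tote, open on top, 221 mm long, 69 wide over the rim, 70 high; 53 at the foot, walls flaring 5 degrees. Heavy (1 kg, ball bearings in it), stays where it is. This point: the tote's middle, 35 mm above its underside; x runs along the tote to the end with the pull lip, z up.
- stock_tote_lip (a point): Tip of the stock tote's pull lip, a flat tab 38 mm wide that stands out 9 mm from the rim at one end; 118 mm from the tote's middle along x, 33 mm above it. The lip end wall has one inward pocket in its middle, the other end one in either corner; the pockets' tops are ledges 60 mm above the underside.
- tote_1_mid (a point): One of two empty totes, 0.16 kg, same shape and size as the stock tote (and so the same point and axes). Grip it from above across the two upright grip blocks half-way along its sides: 80 mm long, 69 mm apart over all, from just above this point up to the rim. Floor 3 mm thick, 48 mm wide, 180 mm clear between the pockets: two cartons in a row, 41 mm either side of the middle, and two more on those.
- tote_1_lip (a point): Tip of the pull lip of tote_1, 118 mm from its middle along its x. Set on a tote that faces the same way, a tote slides over the pockets and nests, only 34 mm above it. Turned end for end to it (lip over the plain end) it stands on the three ledges, 60 mm above it, its foot 10 mm inside the lower rim with 2.5 mm of play.
- tote_2_mid (a point): One of two empty totes, 0.16 kg, same shape and size as the stock tote (and so the same point and axes). Grip it from above across the two upright grip blocks half-way along its sides: 80 mm long, 69 mm apart over all, from just above this point up to the rim. Floor 3 mm thick, 48 mm wide, 180 mm clear between the pockets: two cartons in a row, 41 mm either side of the middle, and two more on those.
- tote_2_lip (a point): Tip of the pull lip of tote_2, 118 mm from its middle along its x. Set on a tote that faces the same way, a tote slides over the pockets and nests, only 34 mm above it. Turned end for end to it (lip over the plain end) it stands on the three ledges, 60 mm above it, its foot 10 mm inside the lower rim with 2.5 mm of play.
- carton_a_mid (a point): Closed, taped flat cardboard carton, 60 x 42 x 24 mm (x long, z up), 0.17 kg; all look alike; may be absent. This point: its centre, 12 mm up. If the steel part in it is loose, 0.13 kg slides 32 mm along x: it knocks when shaken along x; tipped 20 degrees or more it runs to the low end and stays there when levelled, which shifts the moment on the hand by 0.03 to 0.04 N m. Else nothing moves.
- carton_b_mid (a point): Closed, taped flat cardboard carton, 60 x 42 x 24 mm (x long, z up), 0.17 kg; all look alike; may be absent. This point: its centre, 12 mm up. If the steel part in it is loose, 0.13 kg slides 32 mm along x: it knocks when shaken along x; tipped 20 degrees or more it runs to the low end and stays there when levelled, which shifts the moment on the hand by 0.03 to 0.04 N m. Else nothing moves.
- carton_c_mid (a point): Closed, taped flat cardboard carton, 60 x 42 x 24 mm (x long, z up), 0.17 kg; all look alike; may be absent. This point: its centre, 12 mm up. If the steel part in it is loose, 0.13 kg slides 32 mm along x: it knocks when shaken along x; tipped 20 degrees or more it runs to the low end and stays there when levelled, which shifts the moment on the hand by 0.03 to 0.04 N m. Else nothing moves.
- carton_d_mid (a point): Closed, taped flat cardboard carton, 60 x 42 x 24 mm (x long, z up), 0.17 kg; all look alike; may be absent. This point: its centre, 12 mm up. If the steel part in it is loose, 0.13 kg slides 32 mm along x: it knocks when shaken along x; tipped 20 degrees or more it runs to the low end and stays there when levelled, which shifts the moment on the hand by 0.03 to 0.04 N m. Else nothing moves.
- solder_spool: A spool of solder, 64 mm across and 34 mm high, standing behind the stock tote: a bystander, to be left alone. Origin under its centre.
- grease_tub: A round grease tub, 69 mm across and 86 mm high, at the back left: a bystander. Origin under its centre.
- pliers: A pair of pliers, 156 mm long, lying at the left: a bystander. Origin at its middle, underneath.
There are look-alikes about, which are no part of the job. What is shaped like the part that bears carton_d_mid but blue is not meant. What is shaped like the part that bears carton_c_mid but purple is not meant.

How it is judged:
At the end, for the whole second after the job is handed in: One loose tote, holding every sound carton, stands on the stock tote (moved under 50 mm) and the other, holding every rattling one, on that; each turned end for end to the one below, 60 mm (within 4) above it, centred within 7 mm along and 6 across, level within 0.05 rad, at rest ((((x of tote_1_mid in the frame of stock_tote_mid between -0.007 and 0.007 m and y of tote_1_mid in the frame of stock_tote_mid between -0.006 and 0.006 m and z of tote_1_mid in the frame of stock_tote_mid between 0.056 and 0.064 m and x of tote_1_lip in the frame of stock_tote_mid below -0.1 m) and (x of tote_2_mid in the frame of tote_1_mid between -0.007 and 0.007 m and y of tote_2_mid in the frame of tote_1_mid between -0.006 and 0.006 m and z of tote_2_mid in the frame of tote_1_mid between 0.056 and 0.064 m and x of tote_2_lip in the frame of tote_1_mid below -0.1 m) and ((value of joint carton_a_clip below 0.0067 m and x of carton_a_mid in the frame of tote_1_mid between -0.09 and 0.09 m and y of carton_a_mid in the frame of tote_1_mid between -0.03 and 0.03 m and z of carton_a_mid in the frame of tote_1_mid between -0.032 and 0.02 m) or (value of joint carton_a_clip above 0.0053 m and x of carton_a_mid in the frame of tote_2_mid between -0.09 and 0.09 m and y of carton_a_mid in the frame of tote_2_mid between -0.03 and 0.03 m and z of carton_a_mid in the frame of tote_2_mid between -0.032 and 0.02 m)) and ((value of joint carton_b_clip below 0.0067 m and x of carton_b_mid in the frame of tote_1_mid between -0.09 and 0.09 m and y of carton_b_mid in the frame of tote_1_mid between -0.03 and 0.03 m and z of carton_b_mid in the frame of tote_1_mid between -0.032 and 0.02 m) or (value of joint carton_b_clip above 0.0053 m and x of carton_b_mid in the frame of tote_2_mid between -0.09 and 0.09 m and y of carton_b_mid in the frame of tote_2_mid between -0.03 and 0.03 m and z of carton_b_mid in the frame of tote_2_mid between -0.032 and 0.02 m)) and ((value of joint carton_c_clip below 0.0067 m and x of carton_c_mid in the frame of tote_1_mid between -0.09 and 0.09 m and y of carton_c_mid in the frame of tote_1_mid between -0.03 and 0.03 m and z of carton_c_mid in the frame of tote_1_mid between -0.032 and 0.02 m) or (value of joint carton_c_clip above 0.0053 m and x of carton_c_mid in the frame of tote_2_mid between -0.09 and 0.09 m and y of carton_c_mid in the frame of tote_2_mid between -0.03 and 0.03 m and z of carton_c_mid in the frame of tote_2_mid between -0.032 and 0.02 m)) and ((value of joint carton_d_clip below 0.0067 m and x of carton_d_mid in the frame of tote_1_mid between -0.09 and 0.09 m and y of carton_d_mid in the frame of tote_1_mid between -0.03 and 0.03 m and z of carton_d_mid in the frame of tote_1_mid between -0.032 and 0.02 m) or (value of joint carton_d_clip above 0.0053 m and x of carton_d_mid in the frame of tote_2_mid between -0.09 and 0.09 m and y of carton_d_mid in the frame of tote_2_mid between -0.03 and 0.03 m and z of carton_d_mid in the frame of tote_2_mid between -0.032 and 0.02 m))) or ((x of tote_2_mid in the frame of stock_tote_mid between -0.007 and 0.007 m and y of tote_2_mid in the frame of stock_tote_mid between -0.006 and 0.006 m and z of tote_2_mid in the frame of stock_tote_mid between 0.056 and 0.064 m and x of tote_2_lip in the frame of stock_tote_mid below -0.1 m) and (x of tote_1_mid in the frame of tote_2_mid between -0.007 and 0.007 m and y of tote_1_mid in the frame of tote_2_mid between -0.006 and 0.006 m and z of tote_1_mid in the frame of tote_2_mid between 0.056 and 0.064 m and x of tote_1_lip in the frame of tote_2_mid below -0.1 m) and ((value of joint carton_a_clip below 0.0067 m and x of carton_a_mid in the frame of tote_2_mid between -0.09 and 0.09 m and y of carton_a_mid in the frame of tote_2_mid between -0.03 and 0.03 m and z of carton_a_mid in the frame of tote_2_mid between -0.032 and 0.02 m) or (value of joint carton_a_clip above 0.0053 m and x of carton_a_mid in the frame of tote_1_mid between -0.09 and 0.09 m and y of carton_a_mid in the frame of tote_1_mid between -0.03 and 0.03 m and z of carton_a_mid in the frame of tote_1_mid between -0.032 and 0.02 m)) and ((value of joint carton_b_clip below 0.0067 m and x of carton_b_mid in the frame of tote_2_mid between -0.09 and 0.09 m and y of carton_b_mid in the frame of tote_2_mid between -0.03 and 0.03 m and z of carton_b_mid in the frame of tote_2_mid between -0.032 and 0.02 m) or (value of joint carton_b_clip above 0.0053 m and x of carton_b_mid in the frame of tote_1_mid between -0.09 and 0.09 m and y of carton_b_mid in the frame of tote_1_mid between -0.03 and 0.03 m and z of carton_b_mid in the frame of tote_1_mid between -0.032 and 0.02 m)) and ((value of joint carton_c_clip below 0.0067 m and x of carton_c_mid in the frame of tote_2_mid between -0.09 and 0.09 m and y of carton_c_mid in the frame of tote_2_mid between -0.03 and 0.03 m and z of carton_c_mid in the frame of tote_2_mid between -0.032 and 0.02 m) or (value of joint carton_c_clip above 0.0053 m and x of carton_c_mid in the frame of tote_1_mid between -0.09 and 0.09 m and y of carton_c_mid in the frame of tote_1_mid between -0.03 and 0.03 m and z of carton_c_mid in the frame of tote_1_mid between -0.032 and 0.02 m)) and ((value of joint carton_d_clip below 0.0067 m and x of carton_d_mid in the frame of tote_2_mid between -0.09 and 0.09 m and y of carton_d_mid in the frame of tote_2_mid between -0.03 and 0.03 m and z of carton_d_mid in the frame of tote_2_mid between -0.032 and 0.02 m) or (value of joint carton_d_clip above 0.0053 m and x of carton_d_mid in the frame of tote_1_mid between -0.09 and 0.09 m and y of carton_d_mid in the frame of tote_1_mid between -0.03 and 0.03 m and z of carton_d_mid in the frame of tote_1_mid between -0.032 and 0.02 m)))) and distance of stock_tote_mid from where it was at the start of the episode below 0.05 m and angle between each of stock_tote_mid, tote_1_mid, tote_2_mid's own z axis and vertical below 0.05 rad and linear speed of each of tote_1, tote_2 below 0.02 m/s); the robot touches nothing.
It fails at once if the solder spool is moved by more than 50 mm (distance of solder_spool from where it was at the start of the episode above 0.05 m).
It fails at once if the grease tub is moved by more than 50 mm (distance of grease_tub from where it was at the start of the episode above 0.05 m).
It fails at once if the pliers is moved by more than 50 mm (distance of pliers from where it was at the start of the episode above 0.05 m).
Of carton_a, carton_b, carton_c, carton_d only 3 to 4 are there at a start; the rules pass over those that are not, and their reading is None.
At some moment in a run one of carton_a, carton_b, carton_c, carton_d may be knocked a few centimetres aside while the robot is not near it.
Once in a run the grip may slacken for a moment while it holds something.
It also fails if it takes over 210 s, if anything falls off the work surface, if the arm or the gripper's body presses on something with over 40 N, if the wrist force passes 120 N, or if a joint passes its speed limit or range.

## Robot

A 6-joint arm with a two-finger parallel gripper is mounted at the origin on a cart in front of the work surface, level with it; the furniture and walls round the work are solid. World frame = base frame: x ahead of the robot, y to its left, z up, the work surface at z = 0. Lengths are in m, angles in rad, forces in N, time in s.
With the tool pointing down it reaches from about 0.35 to 0.725 m from the base axis. Payload 4.3 kg.
Tool frame: the origin (TCP) lies midway between the tips of the shut fingers; the grasp point (between the pads) lies 19 mm behind it (ctrl.tcp_to_grasp is the distance from the TCP to the grasp point, in m); x points along the fingers, z is the direction in which the jaws open and shut, and the axes are right-handed (so a half turn about x gives the same grasp; the last joint's range is limited). The gripper opens to 85 mm and grips with 20 to 120 N. Pads are 22 mm wide; open, the fingers measure 114 mm over their backs; the gripper's body (76 mm by 85 mm) begins 54 mm behind the grasp point. The pads swing forward as they close: fully open they stand 13 mm farther back than shut.
Start: joints at [-1.255, 0.377, 0.081, 1.274, 0, 1.46], TCP at [0.238, -0.524, 0.201] pointing down, gripper open.
Joint ranges: [-2.72, 2.72], [-0.84, 1.66], [-1.02, 1.22], [-1.77, 2.12], [-1.37, 1.28], [-3.14, 3.14]. Speed limits (rad/s): [2.57, 2.57, 3.14, 3.14, 3.14, 3.14].

## Interface

Orientations are given as a unit quaternion [w, x, y, z].
In Python, from rig import ctrl, eyes gives the robot as it stands.
- The arm moves only by the tool drive_tool, never from a script. Its argument "motion" is a list of rows, each an object with "offset": the shift along the tool's x, y, z in mm, a list of three; "yaw": the turn about the tool's x in rad; "gripper": the gripper's target within -1 to 1 (shut at 1, half-way at 0, fully open at -1). In form: [{"offset": [dx, dy, dz], "yaw": yaw, "gripper": gripper}, ...]. A call has 1 to 20 rows; each row is the pose to reach, as a shift and turn from the pose measured when the call began, along the tool's axes at that moment; what a row does not reach only later rows make up. A row lasts 1/8 s, in which the tool goes at most 62.5 mm and 10.7 degrees, less where a joint would pass 70% of its speed; a pose out of reach is approached as far as the arm can. A call with a gripper value outside its range is refused whole. The fingers move at their own pace and stop on an object; the grip force is fixed at half the most. Time passes only in rows, so rows that repeat a pose let the fingers close. It gives the time, the measured TCP pose, the force and the opening at its end, in the units of the state.
- ctrl.read_state(): the state, without advancing time (a new reading comes with each control period).
- eyes.grab_frame(name): name is "scene" or "side" or "wrist"; returns the picture (480x640x3 uint8, red, green, blue); there is no depth.
- eyes.camera_info(name): a dict with "mtx" (3x3 intrinsics, pixels), "R" (3x3) and "t" (3): a world point X has camera coordinates R X + t. Camera axes: x right, y down, z forward; pixel columns grow to the right and rows downward; lengths in m; the calibration is good to about 2 mm. A picture is of the moment at which its call begins: read the wrist's pose just before it. camera_info takes no time and is no camera call; for the wrist camera it gives the pose at the moment of the call.
- ctrl.job_done(): hands the job in, once; it reports no verdict.
The state is a dict: "time": time; "q": joint angles; "qvel": joint speeds; "effort": joint torques, N m; "tcp_pos": TCP position; "tool_rot": TCP orientation; "ft_force": force on the tool from outside, world axes, zero at the start; "wrist_torque": the same for the moment, N m; "width": finger opening in m.
Only numpy, scipy, OpenCV 4.12 (cv2) and the standard library are available. Lean on these libraries where they do the work, as an engineer would, in place of code of your own. Each camera call takes 0.05 s, during which the arm holds its last target.

## Working session

There is one attempt and no reset: what is moved stays moved. The work goes in short steps, Python scripts to look and compute and a tool call to move; the robot and the scene stay as the last step left them, time stands still between calls to the robot, and variables do not carry over. Pictures are saved under pics/ and viewed, and the job is handed in when it is done.

Besides the shell and the picture viewer there is one more tool, called after "Call:" by a JSON object that holds its "op" and its "data", one argument or row to a line. drive_tool: Moves the arm, as the interface text tells. Its arguments: {"type":"object","properties":{"motion":{"type":"array"}},"required":["motion"]}

```bash
ls; mkdir -p pics; python3 - <<'E'
from rig import ctrl, eyes
import cv2
s=ctrl.read_state();print(s)
for n in ["scene","side","wrist"]:
    im=eyes.grab_frame(n);cv2.imwrite(f"pics/{n}0.png",im[:,:,::-1])
    c=eyes.camera_info(n);print(n,c)
E
```

```text
pics
{'time': 0.0, 'q': array([-1.25529734e+00,  3.78113504e-01,  7.96037133e-02,  1.27439084e+00,
       -1.65697192e-05,  1.46048452e+00]), 'qvel': array([-0.00042104, -0.00059803, -0.00021124, -0.00078135, -0.00084015,
        0.00058103]), 'effort': array([-1.44297846e-03, -4.63603091e+01,  2.69874448e+01,  2.07192003e-02,
       -6.54615246e-05, -1.94986768e-06]), 'tcp_pos': array([ 0.23727552, -0.52295981,  0.19972356]), 'tool_rot': array([ 0.59377965,  0.38352494,  0.59494141, -0.38259517]), 'ft_force': array([ 1.44421652, -0.49516587, -0.12678022]), 'wrist_torque': array([0.0170038 , 0.01022166, 0.06799768]), 'width': 0.0855726662935005}
scene {'mtx': array([[458.6824962 ,   0.        , 320.44882924],
       [  0.        , 458.6824962 , 243.16015378],
       [  0.        ,   0.        ,   1.        ]]), 'R': array([[-0.53749056, -0.84306396,  0.0186293 ],
       [-0.57600589,  0.35091508, -0.73829251],
       [ 0.6158905 , -0.40755584, -0.67422335]]), 't': array([0.43928965, 0.33944558, 0.81915386])}
side {'mtx': array([[525.93483752,   0.        , 325.06445328],
       [  0.        , 525.93483752, 238.57430893],
       [  0.        ,   0.        ,   1.        ]]), 'R': array([[-0.88069457, -0.47343568, -0.01535352],
       [-0.19743197,  0.39634439, -0.89662241],
       [ 0.43057832, -0.78661921, -0.4425297 ]]), 't': array([0.59863478, 0.12814139, 1.23946961])}
wrist {'mtx': array([[418.74321876,   0.        , 315.2363369 ],
       [  0.        , 418.74321876, 236.9859813 ],
       [  0.        ,   0.        ,   1.        ]]), 'R': array([[ 0.41308196, -0.91069318, -0.00110598],
       [-0.86188059, -0.3913327 ,  0.3225222 ],
       [-0.29415157, -0.13227488, -0.94656125]]), 't': array([-0.57395129, -0.04341401,  0.38106392])}
```

View pics/scene0.png

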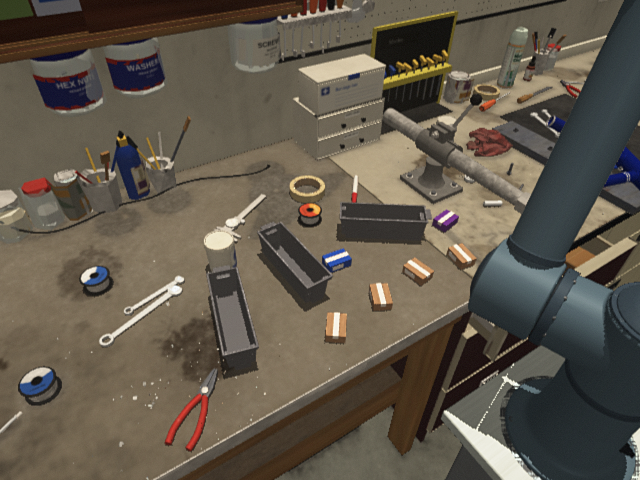

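View pics/side0.png

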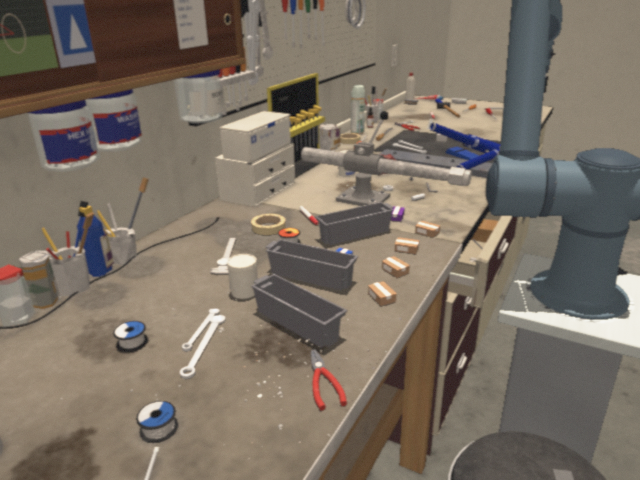

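View pics/wrist0.png

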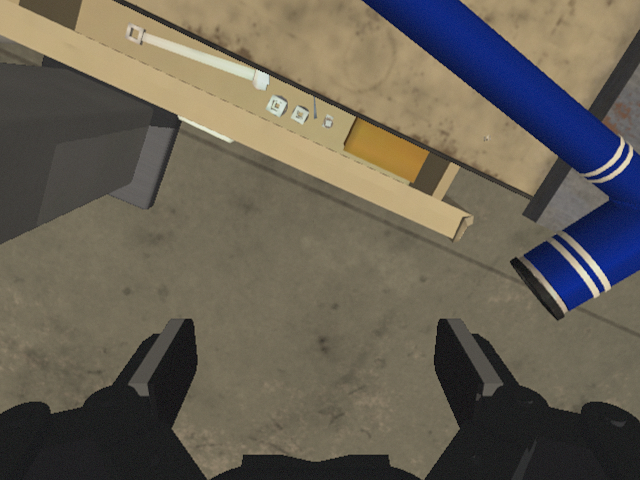

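```bash
python3 - <<'E'
import cv2
im=cv2.imread("pics/scene0.png")[170:410,150:500]
cv2.imwrite("pics/c1.png",cv2.resize(im,None,fx=2.28,fy=2.28,interpolation=cv2.INTER_CUBIC))
im=cv2.imread("pics/side0.png")[180:420,220:460]
cv2.imwrite("pics/c2.png",cv2.resize(im,None,fx=2.5,fy=2.5,interpolation=cv2.INTER_CUBIC))
E
```

```text
(no output)
```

View pics/c1.png

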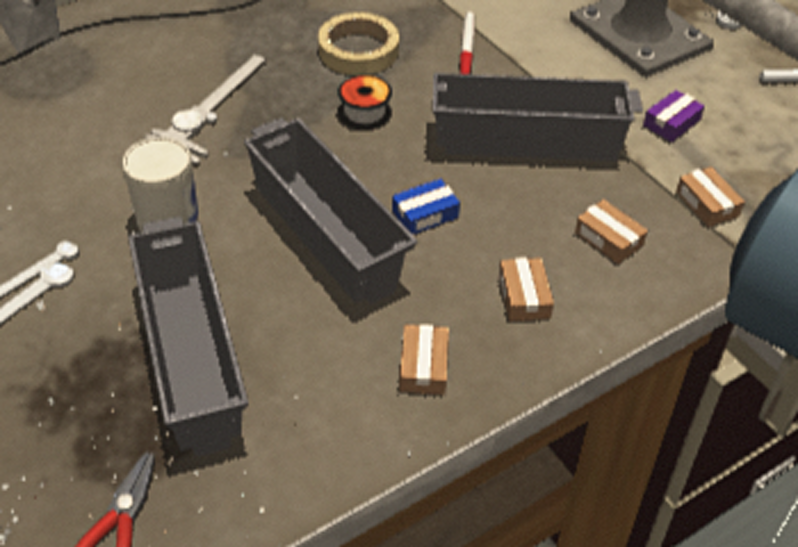

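View pics/c2.png

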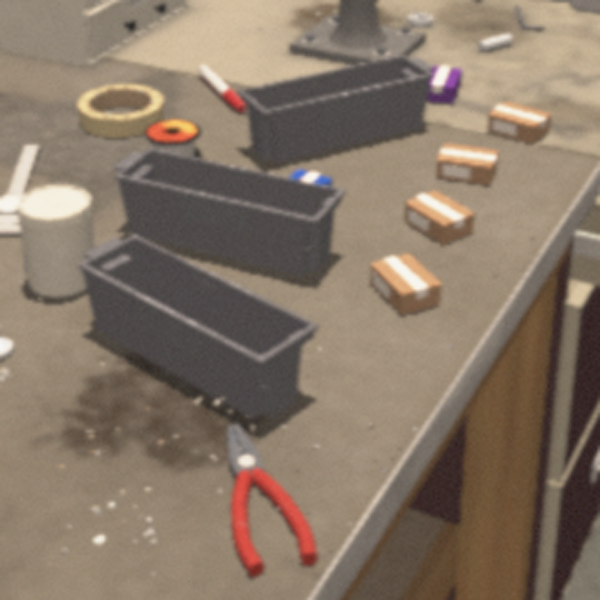

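```bash
cat > h.py <<'E'
from rig import ctrl, eyes
import cv2, numpy as np
from scipy.spatial.transform import Rotation as Ro
def grab(n,f=None):
    c=eyes.camera_info(n); im=eyes.grab_frame(n)[:,:,::-1].copy()
    if f: cv2.imwrite("pics/"+f,im)
    return im,c
def ray(c,px,z):
    px=np.atleast_2d(np.asarray(px,float))
    d=np.c_[px,np.ones(len(px))]@np.linalg.inv(c["mtx"]).T@c["R"]
    o=-c["R"].T@c["t"]
    return o+d*((z-o[2])/d[:,2])[:,None]
def proj(c,X):
    p=np.atleast_2d(X)@c["R"].T+c["t"]; p=p@c["mtx"].T
    return p[:,:2]/p[:,2:]
def tool():
    s=ctrl.read_state(); q=s["tool_rot"]
    return s,Ro.from_quat([q[1],q[2],q[3],q[0]]).as_matrix()
def plan(p,zyaw=None):
    """offset (mm, tool axes) to TCP p; yaw so the tool z points along world angle zyaw (mod pi unless exact)"""
    s,R=tool(); o=R.T@(np.array(p)-s["tcp_pos"])*1000
    cur=np.arctan2(R[1,2],R[0,2])
    out=dict(off=o.round(1).tolist())
    if zyaw is not None:
        # tool x down: +turn about tool x = -world turn
        d=(zyaw-cur+np.pi/2)%np.pi-np.pi/2
        out["yaw"]=round(-d,3); out["alt"]=round(-(d-np.sign(d)*np.pi),3)
    out["q6"]=round(s["q"][5],2); out["toolz"]=round(cur,3); out["t"]=s["time"]
    return out
def cartons(im,c,z=0.024,amin=150):
    hsv=cv2.cvtColor(im,cv2.COLOR_BGR2HSV)
    return hsv
E
python3 - <<'E'
from h import *
s,R=tool();print(R.round(3))
for n in ["scene","side"]:
    c=eyes.camera_info(n)
    if n=="scene":
        d=dict(cA=(461,250),cB=(419,267),cC=(381,292),cD=(337,322),blue=(338,257),purp=(446,218))
        for k,p in d.items(): print(k,ray(c,p,.024).round(3))
        # totes rim corners crop/2.28+off
        for k,ps in dict(L=[(135,227),(197,224),(243,405),(168,414)],M=[(248,137),(298,123),(412,240),(362,265)],S=[(433,75),(433,108),(632,115),(630,85)]).items():
            print(k,ray(c,[(x/2.28+150,y/2.28+170) for x,y in ps],.07)[:,:2].round(3).tolist())
        print(ray(c,[(310,217),(219,265)],0)[:,:2])
E
```

```text
[[-0.     0.911  0.413]
 [ 0.001  0.413 -0.911]
 [-1.     0.    -0.002]]
cA [[ 0.429 -0.164  0.024]]
cB [[ 0.439 -0.035  0.024]]
cC [[0.424 0.091 0.024]]
cD [[0.406 0.221 0.024]]
blue [[0.567 0.11  0.024]]
purp [[ 0.541 -0.221  0.024]]
L [[0.644, 0.401], [0.616, 0.349], [0.407, 0.405], [0.431, 0.46]]
M [[0.706, 0.249], [0.699, 0.193], [0.49, 0.184], [0.488, 0.241]]
S [[0.694, 0.021], [0.644, 0.054], [0.521, -0.126], [0.563, -0.16]]
[[0.75758553 0.07201744]
 [0.71499284 0.35743424]]
```

```bash
cat >> h.py <<'E'
def tri(obs):
    A=[];b=[]
    for n,px in obs:
        c=eyes.camera_info(n); d=np.linalg.inv(c["mtx"])@[px[0],px[1],1]; d=c["R"].T@d; d/=np.linalg.norm(d)
        o=-c["R"].T@c["t"]; P=np.eye(3)-np.outer(d,d); A.append(P); b.append(P@o)
    return np.linalg.lstsq(np.vstack(A),np.hstack(b),rcond=None)[0]
E
python3 - <<'E'
from h import *
print(tri([("scene",(518,203)),("side",(466,176))]),tri([("scene",(390,115)),("side",(306,155))]))
s,R=tool(); c=eyes.camera_info("wrist"); o=-c["R"].T@c["t"]
print("cam in tool",R.T@(o-s["tcp_pos"]),"R cam in tool",(R.T@c["R"].T).round(3))
print(plan([.42,-.04,.27],1.2))
E
```

```text
[ 0.35658439 -0.22792576  0.17436437] [ 0.9337441  -0.3328654   0.11954666]
cam in tool [-0.17407276  0.08179852 -0.00036066] R cam in tool [[-0.    -0.323  0.947]
 [ 0.    -0.947 -0.323]
 [ 1.    -0.     0.   ]]
{'off': [-69.4, 365.9, -364.7], 'yaw': np.float64(0.797), 'alt': np.float64(-2.345), 'q6': np.float64(1.46), 'toolz': np.float64(-1.145), 't': 0.15}
```

```bash
python3 - <<'E'
from h import *
print(tri([("scene",(430,185)),("side",(362,190))]))
# pipe mid top/collar
print(tri([("scene",(433,150)),("side",(362,163))]))
im=cv2.imread("pics/scene0.png")[80:280,360:640]
cv2.imwrite("pics/c3.png",cv2.resize(im,None,fx=2.8,fy=2.8))
E
```

```text
[ 0.68284073 -0.28393155  0.0361736 ]
[ 0.69513025 -0.28927233  0.13360434]
```

View pics/c3.png

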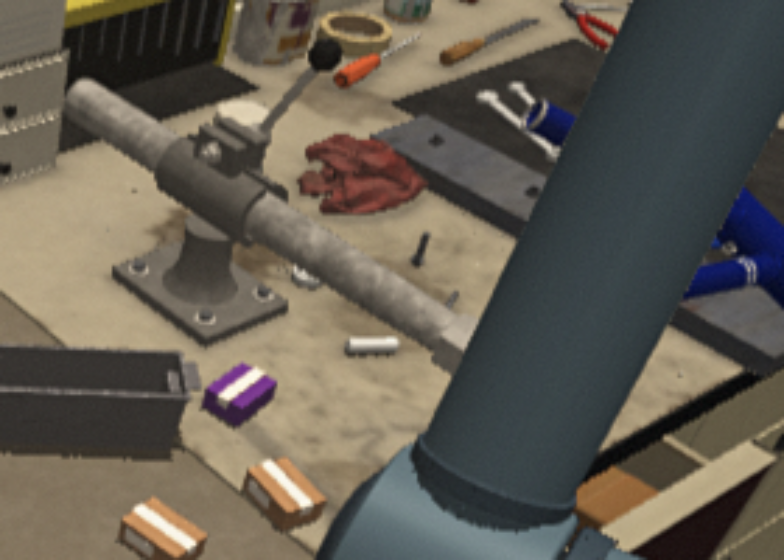

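Call:
{"op": "drive_tool", "data": {
  "motion": [
    {"offset": [-62,0,0],"yaw": 0,"gripper": -1},
    {"offset": [-130,0,0],"yaw": 0,"gripper": -1},
    {"offset": [-130,0,0],"yaw": 0,"gripper": -1},
    {"offset": [-130,60,-15],"yaw": 0,"gripper": -1},
    {"offset": [-130,120,-40],"yaw": 0.1,"gripper": -1},
    {"offset": [-130,165,-85],"yaw": 0.2,"gripper": -1},
    {"offset": [-130,210,-130],"yaw": 0.3,"gripper": -1},
    {"offset": [-130,260,-175],"yaw": 0.42,"gripper": -1},
    {"offset": [-130,310,-220],"yaw": 0.42,"gripper": -1},
    {"offset": [-130,360,-260],"yaw": 0.42,"gripper": -1},
    {"offset": [-130,410,-300],"yaw": 0.42,"gripper": -1},
    {"offset": [-130,460,-350],"yaw": 0.42,"gripper": -1},
    {"offset": [-130,510,-380],"yaw": 0.42,"gripper": -1},
    {"offset": [-130,560,-400],"yaw": 0.42,"gripper": -1},
    {"offset": [-130,560,-400],"yaw": 0.42,"gripper": -1},
    {"offset": [-130,560,-400],"yaw": 0.42,"gripper": -1}
  ]
}}

```text
time: 2.15
tcp_pos: [0.582, 0.0699, 0.3294]
tool_rot: [0.501, 0.497, 0.504, -0.497]
ft_force: [-0.1, -0.6, 0.5]
width: 0.0853
```

```bash
python3 - <<'E'
from h import *
s,R=tool();print(s["tcp_pos"],R.round(3),s["time"],s["q"])
for n in ["wrist","scene"]: grab(n,n+"1.png")
E
```

```text
[0.58201387 0.06985817 0.32935903] [[-0.003  1.     0.011]
 [ 0.003  0.011 -1.   ]
 [-1.    -0.003 -0.003]] 2.15 [9.45189557e-03 4.25809350e-01 4.85919612e-01 1.63381397e+00
 3.08817783e-03 3.14032392e+00]
```

View pics/wrist1.png

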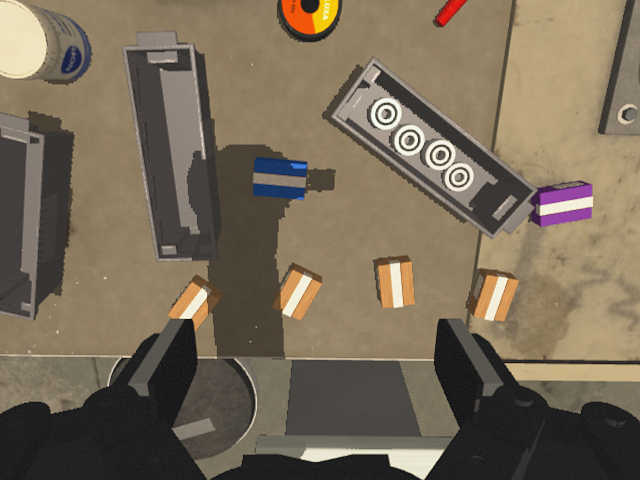

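View pics/scene1.png

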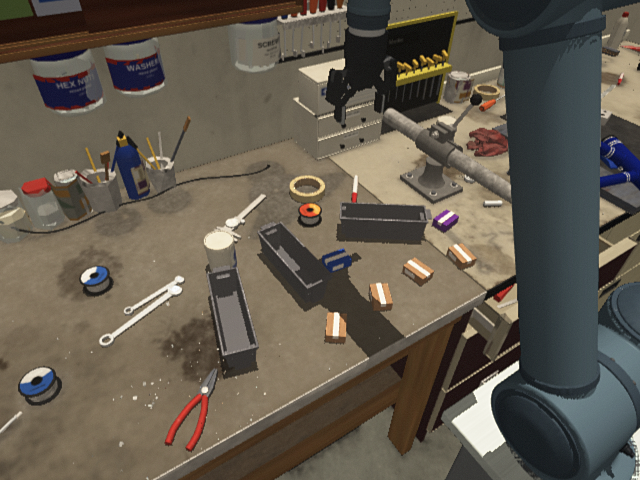

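```bash
cat >> h.py <<'E'
def find_cartons(im,c,z=0.024,roi=None,dbg=None):
    hsv=cv2.cvtColor(im,cv2.COLOR_BGR2HSV)
    o=cv2.inRange(hsv,(6,90,90),(20,220,255))
    w=cv2.inRange(hsv,(0,0,170),(180,60,255))
    near=cv2.dilate(o,np.ones((9,9),np.uint8))
    m=cv2.bitwise_or(o,cv2.bitwise_and(w,near))
    m=cv2.morphologyEx(m,cv2.MORPH_CLOSE,np.ones((5,5),np.uint8)); m=cv2.morphologyEx(m,cv2.MORPH_OPEN,np.ones((5,5),np.uint8))
    if dbg: cv2.imwrite("pics/"+dbg,m)
    res=[]
    for k in cv2.findContours(m,cv2.RETR_EXTERNAL,cv2.CHAIN_APPROX_NONE)[0]:
        if cv2.contourArea(k)<500: continue
        P=ray(c,k[:,0,:].astype(float),z)[:,:2]
        r=cv2.minAreaRect((P*1000).astype(np.float32))
        (cx,cy),(a,b),t=r
        if a<b: a,b=b,a; t+=90
        px=k[:,0,:].mean(0)
        res.append((px.round().tolist(),round(cx/1000,4),round(cy/1000,4),round(a,1),round(b,1),round(np.deg2rad(t),3)))
    return res
E
python3 - <<'E'
from h import *
im=cv2.imread("pics/wrist1.png"); c=eyes.camera_info("wrist")
for r in find_cartons(im,c,dbg="m1.png"): print(r)
cv2.imwrite("pics/c4.png",cv2.resize(im[30:330,120:560],None,fx=1.8,fy=1.8,interpolation=cv2.INTER_CUBIC))
E
```

```text
([195.0, 303.0], 0.4071, 0.2217, 73.3, 43.2, np.float64(2.493))
([544.0, 320.0], 0.3882, -0.2341, 122.4, 57.3, np.float64(3.073))
([492.0, 296.0], 0.4227, -0.1579, 69.8, 52.3, np.float64(2.981))
([297.0, 292.0], 0.4244, 0.0908, 70.0, 44.8, np.float64(2.666))
([396.0, 282.0], 0.4403, -0.0332, 70.8, 43.7, np.float64(0.148))
```

View pics/c4.png

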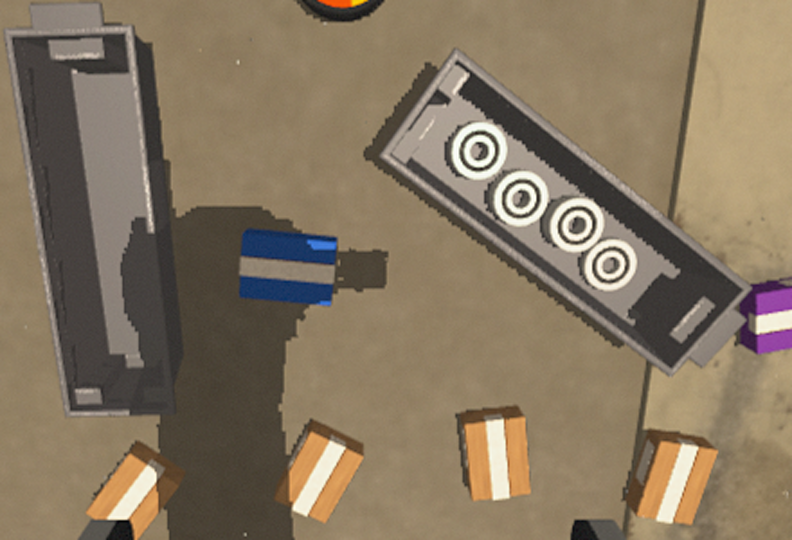

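View pics/m1.png

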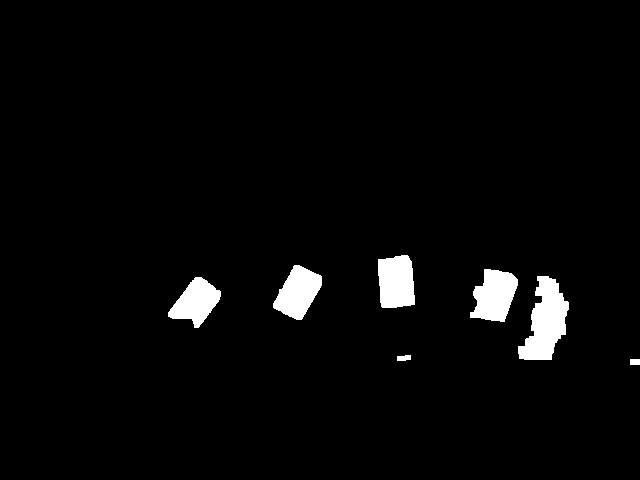

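Call:
{"op": "drive_tool", "data": {
  "motion": [
    {"offset": [13,-14,10],"yaw": -0.18,"gripper": -1},
    {"offset": [26,-28,20],"yaw": -0.36,"gripper": -1},
    {"offset": [39,-42,30],"yaw": -0.54,"gripper": -1},
    {"offset": [52,-56,40],"yaw": -0.72,"gripper": -1},
    {"offset": [65,-70,50],"yaw": -0.9,"gripper": -1},
    {"offset": [78,-84,60],"yaw": -1.08,"gripper": -1},
    {"offset": [91,-98,70],"yaw": -1.26,"gripper": -1},
    {"offset": [104,-112,80],"yaw": -1.44,"gripper": -1},
    {"offset": [117,-126,90],"yaw": -1.6,"gripper": -1},
    {"offset": [130,-142,103],"yaw": -1.71,"gripper": -1},
    {"offset": [130,-142,103],"yaw": -1.71,"gripper": -1},
    {"offset": [130,-142,103],"yaw": -1.71,"gripper": -1}
  ]
}}

```text
time: 3.75
tcp_pos: [0.4405, -0.0356, 0.2013]
tool_rot: [0.705, -0.05, 0.705, 0.052]
ft_force: [-0.1, -0.4, 0.2]
width: 0.0856
```

```bash
cat >> h.py <<'E'
def look(f,z=.024,crop=None):
    s,R=tool(); im,c=grab("wrist",f)
    print("t",s["time"],"tcp",s["tcp_pos"].round(4),"a",round(np.arctan2(R[1,2],R[0,2]),3),"q6",s["q"][5].round(2),"tcp px at z",proj(c,[*s["tcp_pos"][:2],z]).round(0))
    return im,c
E
python3 - <<'E'
from h import *
im,c=look("wB.png")
for r in find_cartons(im,c,dbg="mB.png"): print(r)
E
```

```text
t 3.75 tcp [ 0.4405 -0.0356  0.2013] a 0.145 q6 1.2 tcp px at z [[317. 197.]]
([239.0, 376.0], 0.3934, -0.2299, 99.4, 50.1, np.float64(0.048))
([279.0, 316.0], 0.4214, -0.155, 61.1, 53.9, np.float64(2.986))
([314.0, 207.0], 0.4389, -0.0448, 60.1, 17.8, np.float64(0.145))
([314.0, 179.0], 0.4353, -0.0198, 60.6, 20.5, np.float64(0.145))
([304.0, 43.0], 0.4144, 0.0808, 61.4, 18.6, np.float64(2.581))
([326.0, 17.0], 0.428, 0.1041, 59.5, 18.2, np.float64(2.759))
```

View pics/wB.png

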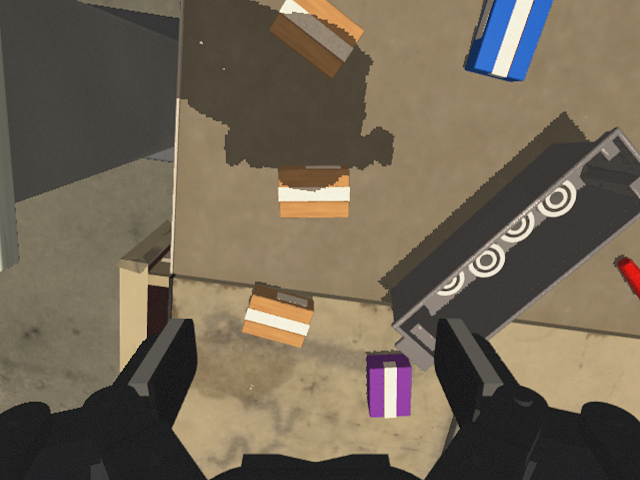

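Call:
{"op": "drive_tool", "data": {
  "motion": [
    {"offset": [50,2,-2],"yaw": 0,"gripper": -1},
    {"offset": [100,2,-2],"yaw": 0,"gripper": -1},
    {"offset": [150,2,-2],"yaw": 0,"gripper": -1},
    {"offset": [185,2,-2],"yaw": 0,"gripper": -1},
    {"offset": [197,2,-2],"yaw": 0,"gripper": -1},
    {"offset": [197,2,-2],"yaw": 0,"gripper": 1},
    {"offset": [197,2,-2],"yaw": 0,"gripper": 1},
    {"offset": [197,2,-2],"yaw": 0,"gripper": 1},
    {"offset": [197,2,-2],"yaw": 0,"gripper": 1}
  ]
}}

```text
time: 4.92
tcp_pos: [0.4396, -0.0334, 0.0052]
tool_rot: [0.706, -0.051, 0.704, 0.052]
ft_force: [-0.4, 1.0, 0.1]
width: 0.0123
```

```bash
python3 - <<'E'
from h import *
s,R=tool();print(s["ft_force"].round(2),s["wrist_torque"].round(3),s["width"])
im,c=look("wB2.png")
E
```

```text
[-0.39  1.02  0.09] [0.02  0.037 0.01 ] 0.012275004360910231
t 4.925 tcp [ 0.4396 -0.0334  0.0052] a 0.146 q6 1.2 tcp px at z [[318. 305.]]
```

View pics/wB2.png

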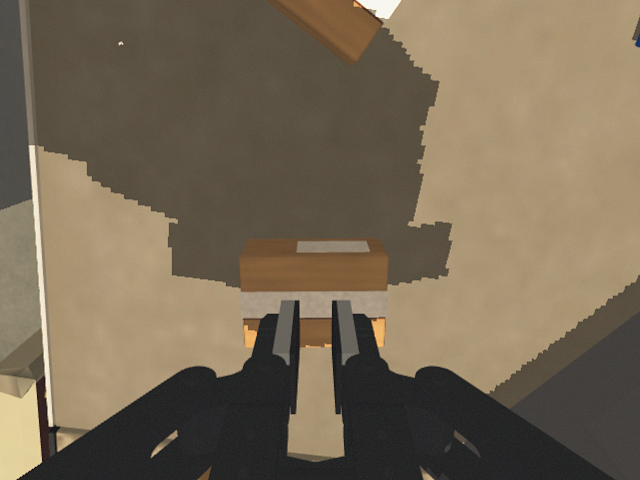

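```bash
python3 - <<'E'
from h import *
s,R=tool()
for n in ["scene","side"]:
    im,c=grab(n,n+"2.png"); p=proj(c,s["tcp_pos"])[0]; print(n,p, proj(c,s["tcp_pos"]+[0,0,.03]))
    x,y=int(p[0]),int(p[1])
    cv2.imwrite(f"pics/{n}2c.png",cv2.resize(im[y-60:y+40,x-60:x+60],None,fx=6,fy=6,interpolation=cv2.INTER_CUBIC))
E
```

```text
scene [416.91452791 272.75086427] [[418.95902105 263.89624121]]
side [407.39044045 247.14941764] [[407.98145591 237.40008157]]
```

View pics/side2c.png

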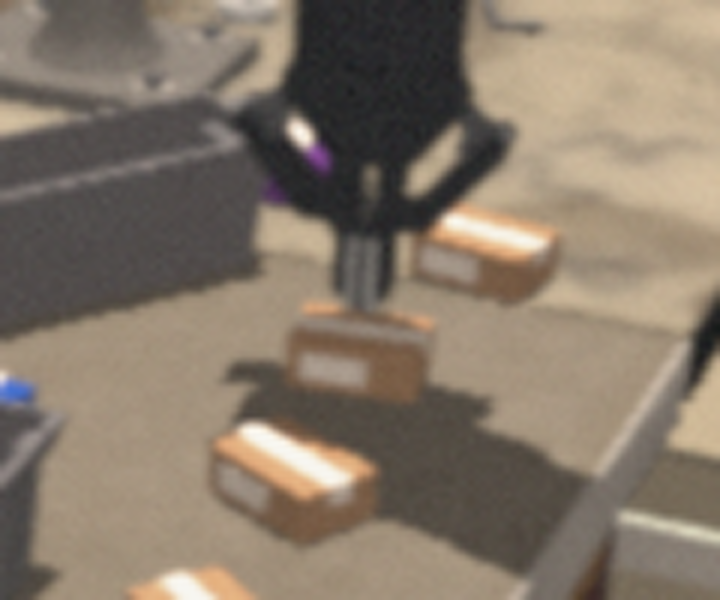

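View pics/scene2c.png

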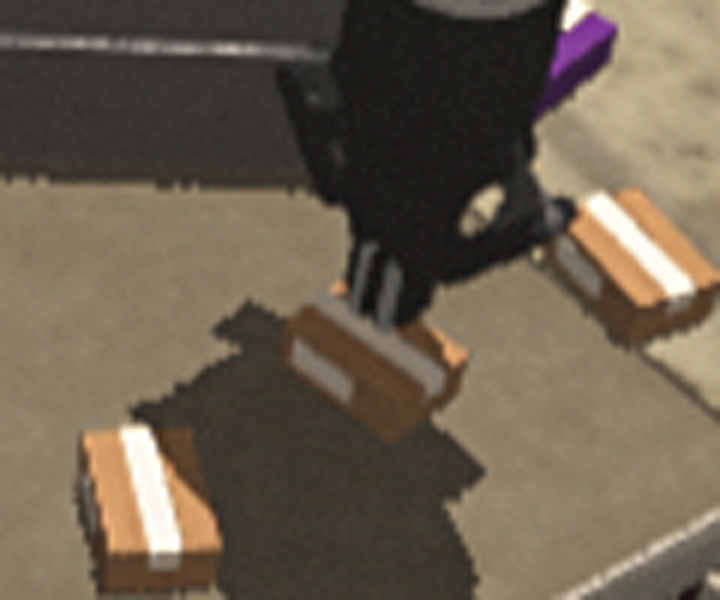

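Call:
{"op": "drive_tool", "data": {
  "motion": [
    {"offset": [-10,0,0],"yaw": 0,"gripper": -1},
    {"offset": [-10,0,0],"yaw": 0,"gripper": -1},
    {"offset": [-10,0,0],"yaw": 0,"gripper": -1},
    {"offset": [-10,0,0],"yaw": 0,"gripper": -1},
    {"offset": [-10,0,0],"yaw": 0,"gripper": -1},
    {"offset": [10,0,0],"yaw": 0,"gripper": -1},
    {"offset": [15,0,0],"yaw": 0,"gripper": -1}
  ]
}}

```text
time: 5.95
tcp_pos: [0.4378, -0.033, -0.0112]
tool_rot: [0.705, -0.05, 0.705, 0.053]
ft_force: [-0.7, -1.3, 0.4]
width: 0.0853
```

```bash
python3 - <<'E'
from h import *
s,R=tool();print(s["tcp_pos"],s["ft_force"],s["width"])
im,c=look("w3.png")
im,c=grab("side","side3.png"); p=proj(c,s["tcp_pos"])[0]; x,y=int(p[0]),int(p[1])
cv2.imwrite(f"pics/side3c.png",cv2.resize(im[y-60:y+40,x-60:x+60],None,fx=6,fy=6,interpolation=cv2.INTER_CUBIC))
E
```

```text
[ 0.43783226 -0.03295744 -0.01124787] [-0.70865447 -1.27691988  0.40211232] 0.08532665263615735
t 5.95 tcp [ 0.4378 -0.033  -0.0112] a 0.146 q6 1.2 tcp px at z [[318. 326.]]
```

View pics/side3c.png

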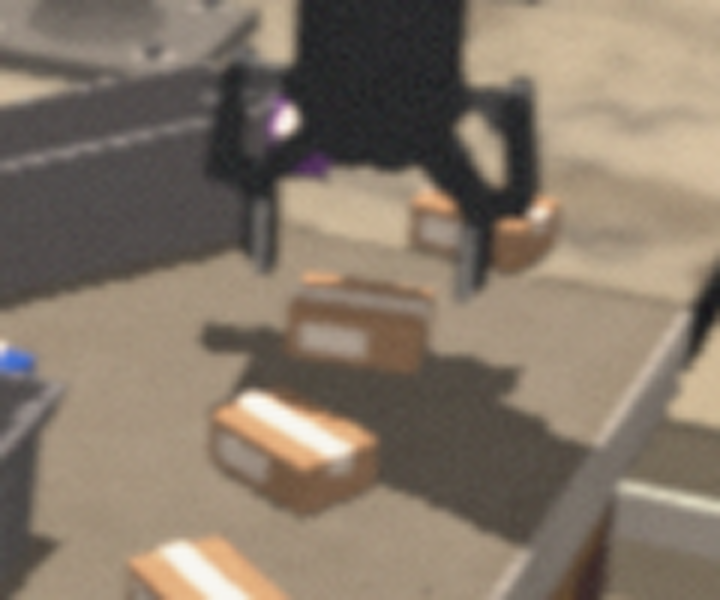

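View pics/w3.png

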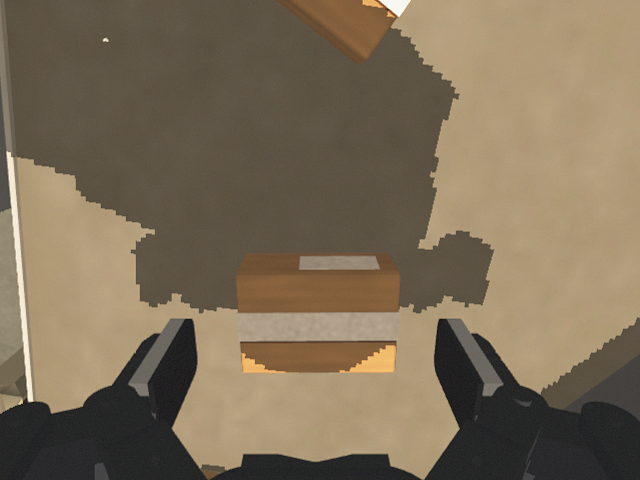

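Call:
{"op": "drive_tool", "data": {
  "motion": [
    {"offset": [10,0,0],"yaw": 0,"gripper": -1},
    {"offset": [10,0,0],"yaw": 0,"gripper": -1},
    {"offset": [10,0,0],"yaw": 0,"gripper": 1},
    {"offset": [10,0,0],"yaw": 0,"gripper": 1},
    {"offset": [10,0,0],"yaw": 0,"gripper": 1}
  ]
}}

```text
time: 6.68
tcp_pos: [0.4385, -0.0331, -0.0201]
tool_rot: [0.705, -0.05, 0.705, 0.053]
ft_force: [-1.9, -0.7, 4.5]
width: 0.0581
```

```bash
python3 - <<'E'
from h import *
s,R=tool();print(s["tcp_pos"],s["ft_force"].round(2),s["wrist_torque"].round(3),s["width"])
E
```

```text
[ 0.43852099 -0.03306015 -0.02008352] [-1.89 -0.72  4.53] [0.055 0.412 0.026] 0.05805660478264739
```

Call:
{"op": "drive_tool", "data": {
  "motion": [
    {"offset": [-60,0,0],"yaw": 0,"gripper": 1},
    {"offset": [-120,0,0],"yaw": 0,"gripper": 1},
    {"offset": [-170,0,0],"yaw": 0,"gripper": 1},
    {"offset": [-170,0,0],"yaw": 0,"gripper": 1},
    {"offset": [-170,0,0],"yaw": 0,"gripper": 1},
    {"offset": [-170,0,60],"yaw": 0,"gripper": 1},
    {"offset": [-170,0,120],"yaw": 0,"gripper": 1},
    {"offset": [-170,0,120],"yaw": 0,"gripper": 1},
    {"offset": [-170,0,120],"yaw": 0,"gripper": 1},
    {"offset": [-170,0,120],"yaw": 0,"gripper": 1},
    {"offset": [-170,0,120],"yaw": 0,"gripper": 1}
  ]
}}

```text
time: 8.05
tcp_pos: [0.5561, -0.0163, 0.1502]
tool_rot: [0.705, -0.05, 0.705, 0.052]
ft_force: [0.8, 0.5, -2.0]
width: 0.058
```

```bash
cat >> h.py <<'E'
def ft(f="wft.png"):
    s,R=tool()
    for i in range(3):
        s,R=tool(); print("tcp",s["tcp_pos"].round(4),"F",s["ft_force"].round(2),"T tool",(R.T@s["wrist_torque"]).round(4),"w",s["width"].round(4),"t",s["time"])
        if i<2: eyes.grab_frame("wrist")
E
python3 - <<'E'
from h import *
ft()
E
```

```text
Traceback (most recent call last):
  File "h.py", line 64, in ft
    s,R=tool(); print("tcp",s["tcp_pos"].round(4),"F",s["ft_force"].round(2),"T tool",(R.T@s["wrist_torque"]).round(4),"w",s["width"].round(4),"t",s["time"])
                                                                                                                           ^^^^^^^^^^^^^^^^
AttributeError: 'float' object has no attribute 'round'
```

```bash
sed -i 's/s\["width"\].round(4)/round(s["width"],4)/' h.py
python3 - <<'E'
from h import *
ft()
E
```

```text
tcp [ 0.5561 -0.0163  0.1502] F [ 0.78  0.46 -2.01] T tool [-0.0285  0.0196  0.0264] w 0.058 t 8.05
tcp [ 0.5564 -0.0163  0.1504] F [-0.71  0.75 -1.75] T tool [0.0024 0.0171 0.0228] w 0.0576 t 8.1
tcp [ 0.5566 -0.0162  0.1504] F [-0.48  0.2  -0.99] T tool [-0.013   0.0129  0.0075] w 0.0578 t 8.15
```

Call:
{"op": "drive_tool", "data": {
  "motion": [
    {"offset": [0,0,-60],"yaw": 0,"gripper": 1},
    {"offset": [0,0,-120],"yaw": 0,"gripper": 1},
    {"offset": [0,0,-120],"yaw": 0,"gripper": 1},
    {"offset": [0,0,-120],"yaw": 0,"gripper": 1},
    {"offset": [0,0,-120],"yaw": 0,"gripper": 1},
    {"offset": [0,0,-120],"yaw": 0,"gripper": 1}
  ]
}}

```text
time: 8.9
tcp_pos: [0.4393, -0.0338, 0.1507]
tool_rot: [0.706, -0.051, 0.704, 0.052]
ft_force: [0.6, 0.6, -2.1]
width: 0.0582
```

```bash
python3 - <<'E'
from h import *
ft()
E
```

```text
tcp [ 0.4393 -0.0338  0.1507] F [ 0.64  0.62 -2.09] T tool [0.0418 0.0478 0.0075] w 0.0582 t 8.9
tcp [ 0.439  -0.0337  0.1505] F [-0.58 -0.7  -1.8 ] T tool [-0.0417  0.0413 -0.0149] w 0.0582 t 8.95
tcp [ 0.4388 -0.0337  0.1504] F [-0.65 -0.31 -1.48] T tool [ 0.0551  0.0022 -0.0168] w 0.0581 t 9.0
```

Call:
{"op": "drive_tool", "data": {
  "motion": [
    {"offset": [0,0,60],"yaw": 0,"gripper": 1},
    {"offset": [0,0,120],"yaw": 0,"gripper": 1},
    {"offset": [0,0,120],"yaw": 0,"gripper": 1},
    {"offset": [0,0,120],"yaw": 0,"gripper": 1},
    {"offset": [0,0,120],"yaw": 0,"gripper": 1},
    {"offset": [0,0,120],"yaw": 0,"gripper": 1}
  ]
}}

```text
time: 9.75
tcp_pos: [0.5567, -0.0164, 0.1511]
tool_rot: [0.706, -0.05, 0.705, 0.052]
ft_force: [0.5, 0.5, -1.0]
width: 0.0579
```

```bash
python3 - <<'E'
from h import *
ft()
E
```

```text
tcp [ 0.5567 -0.0164  0.1511] F [ 0.52  0.51 -0.95] T tool [0.0347 0.0039 0.0035] w 0.0579 t 9.75
tcp [ 0.5568 -0.0164  0.1511] F [-0.33  0.15 -2.08] T tool [-0.0184 -0.0322 -0.0207] w 0.058 t 9.8
tcp [ 0.557  -0.0164  0.1511] F [ 0.26 -0.15 -2.04] T tool [-0.0457 -0.015  -0.0218] w 0.0579 t 9.85
```

```bash
cat >> h.py <<'E'
def ftm(n=24):
    L=[];F=[]
    for i in range(n):
        s,R=tool(); L.append(R.T@s["wrist_torque"]);F.append(R.T@s["ft_force"]); eyes.grab_frame("wrist")
    L=np.array(L);F=np.array(F)
    print("tcp",s["tcp_pos"].round(4),"T mean",L.mean(0).round(4),"se",(L.std(0)/np.sqrt(n)).round(4),"F",F.mean(0).round(2),"w",round(s["width"],4),"t",s["time"])
E
python3 - <<'E'
from h import *
ftm()
E
```

```text
tcp [ 0.5575 -0.0163  0.1506] T mean [-0.001   0.013  -0.0009] se [0.0068 0.0067 0.0055] F [ 1.66 -0.04 -0.01] w 0.0584 t 11.0
```

Call:
{"op": "drive_tool", "data": {
  "motion": [
    {"offset": [0,0,-60],"yaw": 0,"gripper": 1},
    {"offset": [0,0,-120],"yaw": 0,"gripper": 1},
    {"offset": [0,0,-120],"yaw": 0,"gripper": 1},
    {"offset": [0,0,-120],"yaw": 0,"gripper": 1}
  ]
}}

```text
time: 11.55
tcp_pos: [0.4391, -0.0338, 0.1508]
tool_rot: [0.706, -0.051, 0.704, 0.052]
ft_force: [1.6, 0.1, -1.2]
width: 0.0578
```

```bash
python3 - <<'E'
from h import *
ftm()
E
```

```text
tcp [ 0.4388 -0.0337  0.1504] T mean [-0.0056 -0.0055 -0.0027] se [0.0048 0.024  0.0067] F [ 1.49 -0.17  0.01] w 0.058 t 12.7
```

```bash
python3 - <<'E'
from h import *
ftm(20)
E
```

```text
tcp [ 0.4388 -0.0337  0.1504] T mean [0.0005 0.0211 0.0015] se [0.0079 0.006  0.0069] F [1.84 0.   0.06] w 0.0577 t 13.7
```

Call:
{"op": "drive_tool", "data": {
  "motion": [
    {"offset": [0,0,60],"yaw": 0,"gripper": 1},
    {"offset": [0,0,120],"yaw": 0,"gripper": 1},
    {"offset": [0,0,120],"yaw": 0,"gripper": 1},
    {"offset": [0,0,120],"yaw": 0,"gripper": 1},
    {"offset": [0,0,120],"yaw": 0,"gripper": 1},
    {"offset": [0,0,120],"yaw": 0,"gripper": 1},
    {"offset": [0,0,120],"yaw": 0,"gripper": 1}
  ]
}}

```text
time: 14.62
tcp_pos: [0.557, -0.0164, 0.1511]
tool_rot: [0.706, -0.051, 0.705, 0.052]
ft_force: [-0.2, 0.8, -1.6]
width: 0.0578
```

```bash
python3 - <<'E'
from h import *
ftm(24)
E
```

```text
tcp [ 0.5575 -0.0163  0.1506] T mean [ 0.0106  0.0135 -0.0021] se [0.0064 0.0045 0.0049] F [ 1.6   0.01 -0.01] w 0.0578 t 15.775
```

Call:
{"op": "drive_tool", "data": {
  "motion": [
    {"offset": [0,0,-60],"yaw": 0,"gripper": 1},
    {"offset": [0,0,-120],"yaw": 0,"gripper": 1},
    {"offset": [0,0,-60],"yaw": 0,"gripper": 1},
    {"offset": [0,0,-25],"yaw": 0,"gripper": 1},
    {"offset": [0,0,-5],"yaw": 0,"gripper": 1},
    {"offset": [0,0,5],"yaw": 0,"gripper": 1},
    {"offset": [0,0,8],"yaw": 0,"gripper": 1},
    {"offset": [0,0,8],"yaw": 0,"gripper": 1},
    {"offset": [0,0,8],"yaw": 0,"gripper": 1},
    {"offset": [0,0,8],"yaw": 0,"gripper": 1}
  ]
}}

```text
time: 17.08
tcp_pos: [0.565, -0.0152, 0.1507]
tool_rot: [0.706, -0.051, 0.705, 0.052]
ft_force: [-0.3, 0.1, -1.8]
width: 0.0579
```

```bash
python3 - <<'E'
from h import *
ftm(24)
E
```

```text
tcp [ 0.5654 -0.0151  0.1506] T mean [ 0.0029  0.0178 -0.0045] se [0.0062 0.0049 0.0072] F [ 1.71 -0.11  0.16] w 0.058 t 18.225
```

Call:
{"op": "drive_tool", "data": {
  "motion": [
    {"offset": [0,0,-60],"yaw": 0,"gripper": 1},
    {"offset": [0,0,-60],"yaw": 0,"gripper": 1},
    {"offset": [0,0,0],"yaw": 0,"gripper": 1},
    {"offset": [0,0,-60],"yaw": 0,"gripper": 1},
    {"offset": [0,0,-95],"yaw": 0,"gripper": 1},
    {"offset": [0,0,-115],"yaw": 0,"gripper": 1},
    {"offset": [0,0,-125],"yaw": 0,"gripper": 1},
    {"offset": [0,0,-128],"yaw": 0,"gripper": 1},
    {"offset": [0,0,-128],"yaw": 0,"gripper": 1},
    {"offset": [0,0,-128],"yaw": 0,"gripper": 1},
    {"offset": [0,0,-128],"yaw": 0,"gripper": 1}
  ]
}}

```text
time: 19.65
tcp_pos: [0.4392, -0.0336, 0.1504]
tool_rot: [0.706, -0.051, 0.705, 0.053]
ft_force: [0.1, 0.1, -1.3]
width: 0.0578
```

```bash
python3 - <<'E'
from h import *
ftm(24)
E
```

```text
tcp [ 0.4388 -0.0337  0.1504] T mean [ 0.0144 -0.0157  0.0078] se [0.0068 0.0064 0.0046] F [1.58 0.02 0.1 ] w 0.058 t 20.8
```

Call:
{"op": "drive_tool", "data": {
  "motion": [
    {"offset": [0,0,60],"yaw": 0,"gripper": 1},
    {"offset": [0,0,60],"yaw": 0,"gripper": 1},
    {"offset": [0,0,0],"yaw": 0,"gripper": 1},
    {"offset": [0,0,60],"yaw": 0,"gripper": 1},
    {"offset": [0,0,95],"yaw": 0,"gripper": 1},
    {"offset": [0,0,115],"yaw": 0,"gripper": 1},
    {"offset": [0,0,125],"yaw": 0,"gripper": 1},
    {"offset": [0,0,128],"yaw": 0,"gripper": 1},
    {"offset": [0,0,128],"yaw": 0,"gripper": 1},
    {"offset": [0,0,128],"yaw": 0,"gripper": 1},
    {"offset": [0,0,128],"yaw": 0,"gripper": 1}
  ]
}}

```text
time: 22.22
tcp_pos: [0.565, -0.0152, 0.1508]
tool_rot: [0.706, -0.051, 0.705, 0.052]
ft_force: [0.2, 0.4, -1.6]
width: 0.0575
```

```bash
python3 - <<'E'
from h import *
ftm(30)
E
```

```text
tcp [ 0.5654 -0.0151  0.1506] T mean [-0.0007  0.0238 -0.0049] se [0.0049 0.0064 0.005 ] F [ 1.55 -0.03 -0.03] w 0.0577 t 23.675
```

Call:
{"op": "drive_tool", "data": {
  "motion": [
    {"offset": [0,0,-60],"yaw": 0,"gripper": 1},
    {"offset": [0,0,-60],"yaw": 0,"gripper": 1},
    {"offset": [0,0,0],"yaw": 0,"gripper": 1},
    {"offset": [0,0,-60],"yaw": 0,"gripper": 1},
    {"offset": [0,0,-95],"yaw": 0,"gripper": 1},
    {"offset": [0,0,-115],"yaw": 0,"gripper": 1},
    {"offset": [0,0,-125],"yaw": 0,"gripper": 1},
    {"offset": [0,0,-128],"yaw": 0,"gripper": 1},
    {"offset": [0,0,-128],"yaw": 0,"gripper": 1},
    {"offset": [0,0,-128],"yaw": 0,"gripper": 1},
    {"offset": [0,0,-128],"yaw": 0,"gripper": 1}
  ]
}}

```text
time: 25.1
tcp_pos: [0.4392, -0.0337, 0.1504]
tool_rot: [0.706, -0.051, 0.705, 0.053]
ft_force: [-0.8, -0.1, -1.8]
width: 0.0576
```

```bash
python3 - <<'E'
from h import *
ftm(30)
E
```

```text
tcp [ 0.4388 -0.0337  0.1504] T mean [-0.0058 -0.0186  0.0077] se [0.0061 0.0065 0.0057] F [1.77 0.15 0.06] w 0.0576 t 26.55
```

```bash
python3 - <<'E'
from h import *
print(plan([.525,.385,.26],-.26))
E
```

```text
{'off': [-108.3, 402.0, 146.4], 'yaw': np.float64(0.406), 'alt': np.float64(-2.736), 'q6': np.float64(1.2), 'toolz': np.float64(0.146), 't': 26.6}
```

Call:
{"op": "drive_tool", "data": {
  "motion": [
    {"offset": [-40,20,5],"yaw": 0,"gripper": 1},
    {"offset": [-70,60,20],"yaw": 0,"gripper": 1},
    {"offset": [-100,115,40],"yaw": 0.1,"gripper": 1},
    {"offset": [-108,170,60],"yaw": 0.2,"gripper": 1},
    {"offset": [-108,225,80],"yaw": 0.3,"gripper": 1},
    {"offset": [-108,280,100],"yaw": 0.4,"gripper": 1},
    {"offset": [-108,335,120],"yaw": 0.4,"gripper": 1},
    {"offset": [-108,380,138],"yaw": 0.4,"gripper": 1},
    {"offset": [-108,402,146],"yaw": 0.4,"gripper": 1},
    {"offset": [-108,402,146],"yaw": 0.4,"gripper": 1},
    {"offset": [-108,402,146],"yaw": 0.4,"gripper": 1}
  ]
}}

```text
time: 27.98
tcp_pos: [0.5246, 0.3842, 0.2595]
tool_rot: [0.702, 0.09, 0.701, -0.089]
ft_force: [0.6, 0.0, -1.9]
width: 0.0579
```

```bash
python3 - <<'E'
from h import *
im,c=look("wL.png",z=.07)
E
```

```text
t 27.975 tcp [0.5246 0.3842 0.2595] a -0.255 q6 2.36 tcp px at z [[317. 193.]]
```

View pics/wL.png

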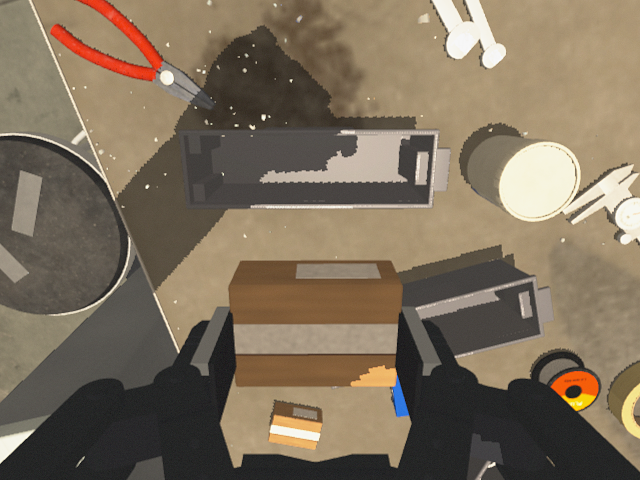

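```bash
python3 - <<'E'
import cv2
im=cv2.imread("pics/wL.png")[115:225,170:460]
cv2.imwrite("pics/wLc.png",cv2.resize(im,None,fx=2.75,fy=2.75,interpolation=cv2.INTER_CUBIC))
E
```

```text
(no output)
```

View pics/wLc.png

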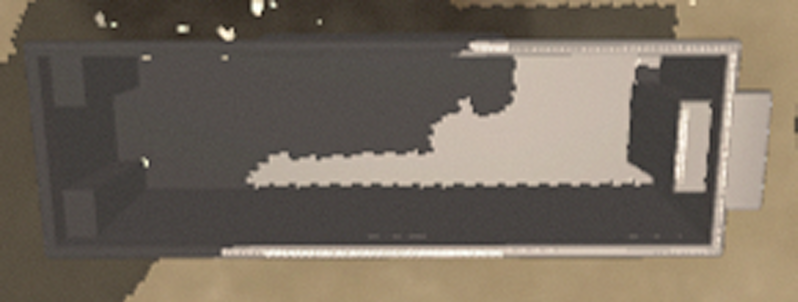

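```bash
cat >> h.py <<'E'
def tote(c,crop,sc,org,z=.07):
    """crop: 4 rim corners, ordered plain-left, lip-left.. : [plain1,lip1,lip2,plain2]"""
    P=ray(c,np.array(crop,float)/sc+np.array(org),z)[:,:2]
    ax=(P[1]+P[2]-P[0]-P[3])/2; L=np.linalg.norm(ax)
    print("mid",P.mean(0).round(4),"x ang",round(np.arctan2(ax[1],ax[0]),4),"L",L.round(4),"W",np.linalg.norm(P[0]-P[3]).round(4),np.linalg.norm(P[1]-P[2]).round(4), "sideang",[round(np.arctan2(*(d[::-1])),4) for d in (P[1]-P[0],P[2]-P[3])])
    return P.mean(0),np.arctan2(ax[1],ax[0])
E
python3 - <<'E'
from h import *
c=eyes.camera_info("wrist")
m,t=tote(c,[(27,42),(740,42),(720,255),(48,255)],2.75,(170,115))
print(ray(c,[(771/2.75+170,149/2.75+115)],.07), ray(c,[(771/2.75+170,149/2.75+115)],.068)[0,:2]-m)
u=np.array([np.cos(t),np.sin(t)])
for k in (41,-41): print(k,m+u*k/1000, plan([*(m+u*k/1000),.26],t))
E
```

```text
mid [0.5238 0.4052] x ang -0.2549 L 0.2191 W 0.0675 0.0675 sideang [np.float64(-0.255), np.float64(-0.2548)]
[[0.64256477 0.37513496 0.07      ]] [ 0.11932765 -0.03056908]
41 [0.56345173 0.39488053] {'off': [-0.1, 20.4, 34.8], 'yaw': np.float64(-0.0), 'alt': np.float64(3.141), 'q6': np.float64(2.36), 'toolz': np.float64(-0.255), 't': 28.025}
-41 [0.48410135 0.41555705] {'off': [-0.1, 20.4, -47.2], 'yaw': np.float64(-0.0), 'alt': np.float64(3.141), 'q6': np.float64(2.36), 'toolz': np.float64(-0.255), 't': 28.025}
```

Call:
{"op": "drive_tool", "data": {
  "motion": [
    {"offset": [0,20.4,-47.2],"yaw": 0,"gripper": 1},
    {"offset": [0,20.4,-47.2],"yaw": 0,"gripper": 1},
    {"offset": [50,20.4,-47.2],"yaw": 0,"gripper": 1},
    {"offset": [100,20.4,-47.2],"yaw": 0,"gripper": 1},
    {"offset": [150,20.4,-47.2],"yaw": 0,"gripper": 1},
    {"offset": [175,20.4,-47.2],"yaw": 0,"gripper": 1},
    {"offset": [195,20.4,-47.2],"yaw": 0,"gripper": 1},
    {"offset": [215,20.4,-47.2],"yaw": 0,"gripper": 1},
    {"offset": [235,20.4,-47.2],"yaw": 0,"gripper": 1},
    {"offset": [255,20.4,-47.2],"yaw": 0,"gripper": 1},
    {"offset": [265,20.4,-47.2],"yaw": 0,"gripper": 1},
    {"offset": [272,20.4,-47.2],"yaw": 0,"gripper": 1},
    {"offset": [274,20.4,-47.2],"yaw": 0,"gripper": 1}
  ]
}}

```text
time: 29.65
tcp_pos: [0.4847, 0.416, -0.014]
tool_rot: [0.702, 0.091, 0.701, -0.089]
ft_force: [0.2, -0.4, -1.3]
width: 0.0577
```

```bash
python3 - <<'E'
from h import *
ft()
s,R=tool();im,c=grab("side","s4.png"); p=proj(c,s["tcp_pos"])[0]; x,y=int(p[0]),int(p[1])
cv2.imwrite(f"pics/s4c.png",cv2.resize(im[y-90:y+40,x-80:x+80],None,fx=5,fy=5,interpolation=cv2.INTER_CUBIC))
E
```

```text
tcp [ 0.4847  0.416  -0.014 ] F [ 0.15 -0.44 -1.27] T tool [ 0.0112  0.0177 -0.0329] w 0.0577 t 29.65
tcp [ 0.4847  0.4161 -0.014 ] F [ 0.46  0.06 -1.64] T tool [-0.0094  0.0002 -0.0156] w 0.0576 t 29.7
tcp [ 0.4848  0.4163 -0.0137] F [-0.04 -0.28 -1.84] T tool [-0.027  -0.0203  0.0162] w 0.0576 t 29.75
```

View pics/s4c.png

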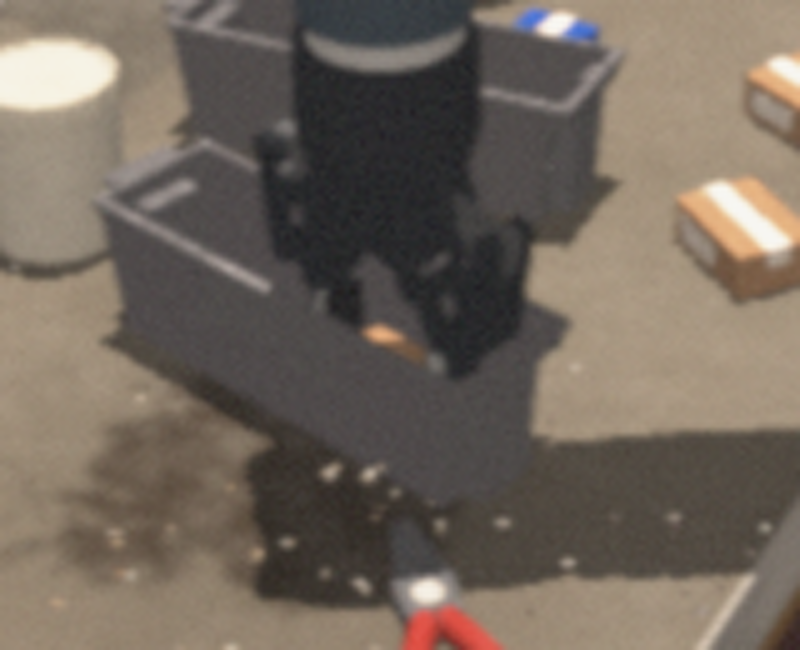

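Call:
{"op": "drive_tool", "data": {
  "motion": [
    {"offset": [0,0,0],"yaw": 0,"gripper": -0.55},
    {"offset": [0,0,0],"yaw": 0,"gripper": -0.55},
    {"offset": [0,0,0],"yaw": 0,"gripper": -0.55},
    {"offset": [-20,0,0],"yaw": 0,"gripper": -0.55},
    {"offset": [-60,0,0],"yaw": 0,"gripper": -0.55},
    {"offset": [-120,0,0],"yaw": 0,"gripper": -1},
    {"offset": [-180,0,0],"yaw": 0,"gripper": -1},
    {"offset": [-215,0,0],"yaw": 0,"gripper": -1},
    {"offset": [-215,0,0],"yaw": 0,"gripper": -1}
  ]
}}

```text
time: 30.92
tcp_pos: [0.4865, 0.4173, 0.2057]
tool_rot: [0.704, 0.093, 0.699, -0.087]
ft_force: [0.2, -0.3, 0.0]
width: 0.085
```

```bash
python3 - <<'E'
from h import *
im,c=look("wL2.png",z=.03)
print(plan([.407,.222,.2],-.65),plan([.407,.222,.2],-.55))
E
```

```text
t 30.925 tcp [0.4865 0.4173 0.2057] a -0.255 q6 2.44 tcp px at z [[315. 198.]]
{'off': [1.7, -208.0, -26.8], 'yaw': np.float64(0.395), 'alt': np.float64(-2.747), 'q6': np.float64(2.44), 'toolz': np.float64(-0.255), 't': 30.975} {'off': [1.7, -208.0, -26.8], 'yaw': np.float64(0.295), 'alt': np.float64(-2.847), 'q6': np.float64(2.44), 'toolz': np.float64(-0.255), 't': 30.975}
```

View pics/wL2.png

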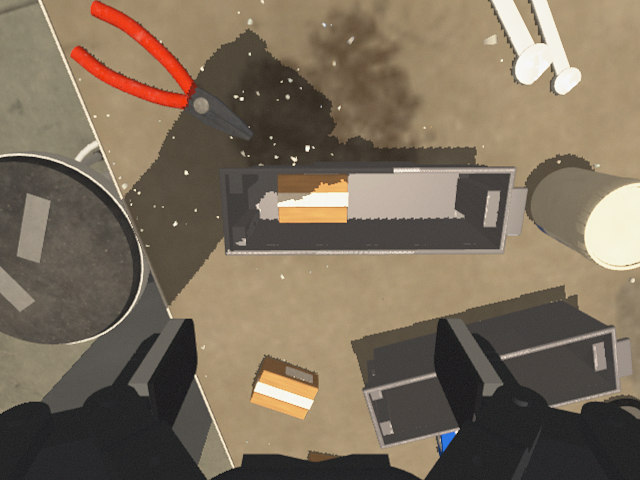

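```bash
cat >> h.py <<'E'
def tape(c,p1,p2,z=.024):
    """tape end-centres px -> centre, angle"""
    P=ray(c,[p1,p2],z)[:,:2]; d=P[1]-P[0]; t=np.arctan2(d[1],d[0]); t=(t+np.pi/2)%np.pi-np.pi/2
    print("len",np.linalg.norm(d).round(4),"c",P.mean(0).round(4),"ang",t.round(3)); return P.mean(0),t
E
python3 - <<'E'
from h import *
im=cv2.imread("pics/wL2.png")[340:430,230:340]; cv2.imwrite("pics/x.png",cv2.resize(im,None,fx=6,fy=6))
E
```

```text
(no output)
```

View pics/x.png

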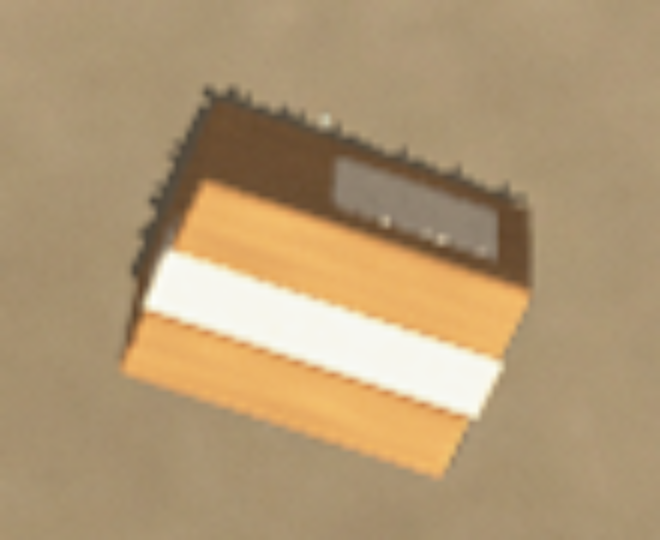

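```bash
python3 - <<'E'
from h import *
c=eyes.camera_info("wrist")
m,t=tape(c,(158/6+230,282/6+340),(490/6+230,390/6+340))
print(plan([*m,.2],t), plan([*m,-.021],t))
E
```

```text
len 0.0601 c [0.4018 0.2237] ang -0.634
{'off': [1.7, -207.6, -32.3], 'yaw': np.float64(0.379), 'alt': np.float64(-2.763), 'q6': np.float64(2.44), 'toolz': np.float64(-0.255), 't': 30.975} {'off': [222.7, -208.9, -33.1], 'yaw': np.float64(0.379), 'alt': np.float64(-2.763), 'q6': np.float64(2.44), 'toolz': np.float64(-0.255), 't': 30.975}
```

Call:
{"op": "drive_tool", "data": {
  "motion": [
    {"offset": [0,-55,-8],"yaw": 0.1,"gripper": -1},
    {"offset": [0,-110,-16],"yaw": 0.2,"gripper": -1},
    {"offset": [0,-165,-24],"yaw": 0.3,"gripper": -1},
    {"offset": [0,-208,-32],"yaw": 0.379,"gripper": -1},
    {"offset": [50,-208,-32],"yaw": 0.379,"gripper": -1},
    {"offset": [100,-208.5,-33],"yaw": 0.379,"gripper": -1},
    {"offset": [150,-208.5,-33],"yaw": 0.379,"gripper": -1},
    {"offset": [190,-209,-33],"yaw": 0.379,"gripper": -1},
    {"offset": [212,-209,-33],"yaw": 0.379,"gripper": -1},
    {"offset": [223,-209,-33],"yaw": 0.379,"gripper": -1},
    {"offset": [223,-209,-33],"yaw": 0.379,"gripper": -1},
    {"offset": [223,-209,-33],"yaw": 0.379,"gripper": 1},
    {"offset": [223,-209,-33],"yaw": 0.379,"gripper": 1},
    {"offset": [223,-209,-33],"yaw": 0.379,"gripper": 1},
    {"offset": [223,-209,-33],"yaw": 0.379,"gripper": 1},
    {"offset": [180,-209,-33],"yaw": 0.379,"gripper": 1},
    {"offset": [120,-209,-33],"yaw": 0.379,"gripper": 1},
    {"offset": [60,-209,-33],"yaw": 0.379,"gripper": 1},
    {"offset": [40,-209,-33],"yaw": 0.379,"gripper": 1},
    {"offset": [40,-209,-33],"yaw": 0.379,"gripper": 1}
  ]
}}

```text
time: 33.48
tcp_pos: [0.4027, 0.2235, 0.1639]
tool_rot: [0.674, 0.224, 0.669, -0.217]
ft_force: [0.3, -0.8, -1.5]
width: 0.0583
```

```bash
python3 - <<'E'
from h import *
ft(); look("wD.png")
E
```

```text
tcp [0.4027 0.2235 0.1639] F [ 0.25 -0.78 -1.45] T tool [-0.0076  0.0247 -0.0324] w 0.0583 t 33.475
tcp [0.4014 0.223  0.1621] F [ 0.06 -0.73 -2.52] T tool [ 0.0253 -0.0469 -0.0494] w 0.058 t 33.525
tcp [0.4004 0.2226 0.1609] F [-0.64  0.23 -3.02] T tool [-0.0125  0.0077 -0.0939] w 0.058 t 33.575
t 33.575 tcp [0.4004 0.2226 0.1609] a -0.634 q6 2.57 tcp px at z [[316. 208.]]
```

View pics/wD.png

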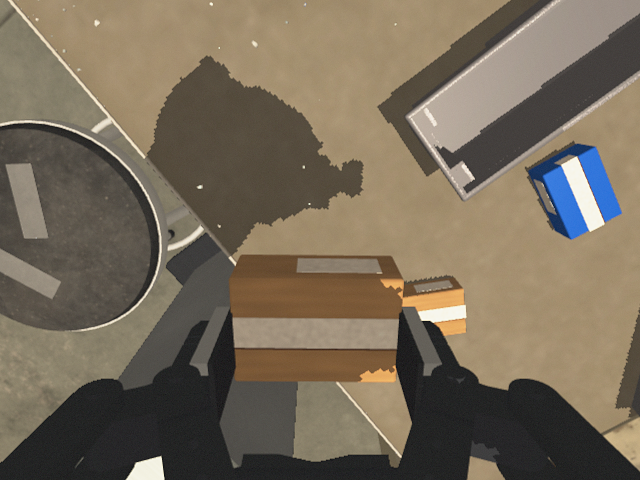

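Call:
{"op": "drive_tool", "data": {
  "motion": [
    {"offset": [0,0,60],"yaw": 0,"gripper": 1},
    {"offset": [0,0,60],"yaw": 0,"gripper": 1},
    {"offset": [0,0,0],"yaw": 0,"gripper": 1},
    {"offset": [0,0,60],"yaw": 0,"gripper": 1},
    {"offset": [0,0,95],"yaw": 0,"gripper": 1},
    {"offset": [0,0,115],"yaw": 0,"gripper": 1},
    {"offset": [0,0,125],"yaw": 0,"gripper": 1},
    {"offset": [0,0,128],"yaw": 0,"gripper": 1},
    {"offset": [0,0,128],"yaw": 0,"gripper": 1},
    {"offset": [0,0,128],"yaw": 0,"gripper": 1},
    {"offset": [0,0,128],"yaw": 0,"gripper": 1}
  ]
}}

```text
time: 35.0
tcp_pos: [0.5026, 0.1469, 0.1604]
tool_rot: [0.672, 0.222, 0.672, -0.219]
ft_force: [-0.3, -0.1, -1.6]
width: 0.0579
```

```bash
python3 - <<'E'
from h import *
ftm(24)
E
```

```text
tcp [0.503  0.1466 0.1602] T mean [ 0.0028 -0.0116 -0.0067] se [0.0063 0.0058 0.0064] F [1.61 0.04 0.01] w 0.0586 t 36.15
```

Call:
{"op": "drive_tool", "data": {
  "motion": [
    {"offset": [0,0,-60],"yaw": 0,"gripper": 1},
    {"offset": [0,0,-60],"yaw": 0,"gripper": 1},
    {"offset": [0,0,0],"yaw": 0,"gripper": 1},
    {"offset": [0,0,-60],"yaw": 0,"gripper": 1},
    {"offset": [0,0,-95],"yaw": 0,"gripper": 1},
    {"offset": [0,0,-115],"yaw": 0,"gripper": 1},
    {"offset": [0,0,-125],"yaw": 0,"gripper": 1},
    {"offset": [0,0,-128],"yaw": 0,"gripper": 1},
    {"offset": [0,0,-128],"yaw": 0,"gripper": 1},
    {"offset": [0,0,-128],"yaw": 0,"gripper": 1},
    {"offset": [0,0,-128],"yaw": 0,"gripper": 1}
  ]
}}

```text
time: 37.58
tcp_pos: [0.4002, 0.2221, 0.1602]
tool_rot: [0.672, 0.222, 0.671, -0.219]
ft_force: [0.3, 0.0, -1.8]
width: 0.0579
```

```bash
python3 - <<'E'
from h import *
ftm(24)
E
```

```text
tcp [0.3998 0.2224 0.1603] T mean [ 0.0021 -0.0088 -0.0077] se [0.0059 0.0062 0.0071] F [1.73 0.05 0.09] w 0.0583 t 38.725
```

Call:
{"op": "drive_tool", "data": {
  "motion": [
    {"offset": [0,0,60],"yaw": 0,"gripper": 1},
    {"offset": [0,0,120],"yaw": 0,"gripper": 1},
    {"offset": [0,0,60],"yaw": 0,"gripper": 1},
    {"offset": [0,0,0],"yaw": 0,"gripper": 1},
    {"offset": [0,0,60],"yaw": 0,"gripper": 1},
    {"offset": [0,0,120],"yaw": 0,"gripper": 1},
    {"offset": [0,0,120],"yaw": 0,"gripper": 1},
    {"offset": [0,0,120],"yaw": 0,"gripper": 1},
    {"offset": [0,0,60],"yaw": 0,"gripper": 1},
    {"offset": [0,0,120],"yaw": 0,"gripper": 1},
    {"offset": [0,0,155],"yaw": 0,"gripper": 1},
    {"offset": [0,0,175],"yaw": 0,"gripper": 1},
    {"offset": [0,0,185],"yaw": 0,"gripper": 1},
    {"offset": [0,0,188],"yaw": 0,"gripper": 1},
    {"offset": [0,0,188],"yaw": 0,"gripper": 1},
    {"offset": [0,0,188],"yaw": 0,"gripper": 1},
    {"offset": [0,0,188],"yaw": 0,"gripper": 1}
  ]
}}

```text
time: 40.9
tcp_pos: [0.5509, 0.1113, 0.1603]
tool_rot: [0.672, 0.222, 0.672, -0.219]
ft_force: [0.4, -0.4, -1.9]
width: 0.0584
```

```bash
python3 - <<'E'
from h import *
ftm(24)
print(plan([.596,.217,.26],0.03))
E
```

```text
tcp [0.5513 0.111  0.1602] T mean [-0.0078 -0.008  -0.0091] se [0.006  0.0056 0.0038] F [1.59 0.01 0.15] w 0.0579 t 42.05
{'off': [-99.2, 112.3, -26.8], 'yaw': np.float64(-0.664), 'alt': np.float64(2.478), 'q6': np.float64(2.29), 'toolz': np.float64(-0.634), 't': 42.1}
```

Call:
{"op": "drive_tool", "data": {
  "motion": [
    {"offset": [-50,20,-5],"yaw": -0.1,"gripper": 1},
    {"offset": [-90,40,-10],"yaw": -0.28,"gripper": 1},
    {"offset": [-99,60,-16],"yaw": -0.46,"gripper": 1},
    {"offset": [-99,80,-22],"yaw": -0.6,"gripper": 1},
    {"offset": [-99,95,-26],"yaw": -0.66,"gripper": 1},
    {"offset": [-99,95,-26],"yaw": -0.66,"gripper": 1},
    {"offset": [-99,95,-26],"yaw": -0.66,"gripper": 1}
  ]
}}

```text
time: 42.98
tcp_pos: [0.5861, 0.2021, 0.2596]
tool_rot: [0.708, -0.008, 0.706, 0.01]
ft_force: [-0.1, 0.6, -1.9]
width: 0.0582
```

```bash
python3 - <<'E'
from h import *
im,c=look("wM.png",z=.07)
cv2.imwrite("pics/wMc.png",cv2.resize(im[100:260,160:480],None,fx=2.5,fy=2.5,interpolation=cv2.INTER_CUBIC))
E
```

```text
t 42.975 tcp [0.5861 0.2021 0.2596] a 0.025 q6 1.77 tcp px at z [[316. 194.]]
```

View pics/wMc.png

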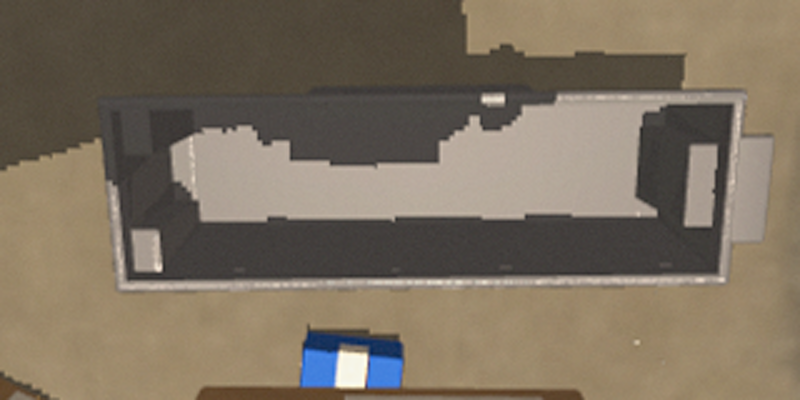

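```bash
python3 - <<'E'
from h import *
c=eyes.camera_info("wrist")
m,t=tote(c,[(99,97),(746,90),(728,282),(120,291)],2.5,(160,100))
u=np.array([np.cos(t),np.sin(t)])
for k in (41,-41): print(k,m+u*k/1000, plan([*(m+u*k/1000),-.014],t))
E
```

```text
mid [0.5969 0.2171] x ang 0.0376 L 0.2194 W 0.0685 0.0675 sideang [np.float64(0.0353), np.float64(0.0399)]
41 [0.63789649 0.21863723] {'off': [273.8, 14.5, 51.5], 'yaw': np.float64(-0.013), 'alt': np.float64(3.129), 'q6': np.float64(1.77), 'toolz': np.float64(0.025), 't': 43.025}
-41 [0.55595445 0.21555467] {'off': [273.6, 13.4, -30.5], 'yaw': np.float64(-0.013), 'alt': np.float64(3.129), 'q6': np.float64(1.77), 'toolz': np.float64(0.025), 't': 43.025}
```

Call:
{"op": "drive_tool", "data": {
  "motion": [
    {"offset": [0,13.4,-30],"yaw": -0.013,"gripper": 1},
    {"offset": [50,13.4,-30.5],"yaw": -0.013,"gripper": 1},
    {"offset": [100,13.4,-30.5],"yaw": -0.013,"gripper": 1},
    {"offset": [150,13.4,-30.5],"yaw": -0.013,"gripper": 1},
    {"offset": [175,13.4,-30.5],"yaw": -0.013,"gripper": 1},
    {"offset": [195,13.4,-30.5],"yaw": -0.013,"gripper": 1},
    {"offset": [215,13.4,-30.5],"yaw": -0.013,"gripper": 1},
    {"offset": [235,13.4,-30.5],"yaw": -0.013,"gripper": 1},
    {"offset": [255,13.4,-30.5],"yaw": -0.013,"gripper": 1},
    {"offset": [268,13.4,-30.5],"yaw": -0.013,"gripper": 1},
    {"offset": [274,13.4,-30.5],"yaw": -0.013,"gripper": 1},
    {"offset": [274,13.4,-30.5],"yaw": -0.013,"gripper": 1}
  ]
}}

```text
time: 44.52
tcp_pos: [0.5559, 0.2154, -0.0143]
tool_rot: [0.708, -0.012, 0.706, 0.014]
ft_force: [-0.1, -0.4, -2.5]
width: 0.0581
```

Call:
{"op": "drive_tool", "data": {
  "motion": [
    {"offset": [0,0,0],"yaw": 0,"gripper": -0.55},
    {"offset": [0,0,0],"yaw": 0,"gripper": -0.55},
    {"offset": [0,0,0],"yaw": 0,"gripper": -0.55},
    {"offset": [-20,0,0],"yaw": 0,"gripper": -0.55},
    {"offset": [-60,0,0],"yaw": 0,"gripper": -0.55},
    {"offset": [-120,0,0],"yaw": 0,"gripper": -1},
    {"offset": [-180,0,0],"yaw": 0,"gripper": -1},
    {"offset": [-215,-40,-20],"yaw": 0,"gripper": -1},
    {"offset": [-215,-80,-50],"yaw": 0,"gripper": -1},
    {"offset": [-215,-80,-50],"yaw": 0,"gripper": -1}
  ]
}}

```text
time: 45.78
tcp_pos: [0.5063, 0.1308, 0.2008]
tool_rot: [0.707, -0.011, 0.707, 0.013]
ft_force: [1.0, 0.4, -1.4]
width: 0.0852
```

```bash
python3 - <<'E'
from h import *
im,c=look("wM2.png",z=.03)
E
```

```text
t 45.775 tcp [0.5063 0.1308 0.2008] a 0.034 q6 1.67 tcp px at z [[317. 199.]]
```

View pics/wM2.png

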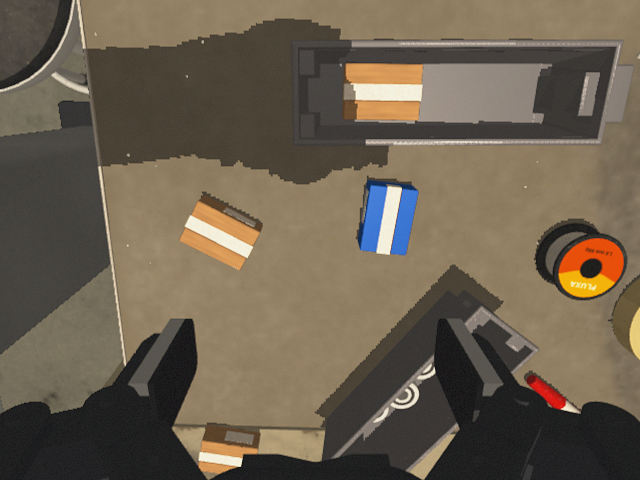

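```bash
python3 - <<'E'
from h import *
im=cv2.imread("pics/wM2.png")[185:280,170:280]; cv2.imwrite("pics/x2.png",cv2.resize(im,None,fx=6,fy=6))
E
```

```text
(no output)
```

View pics/x2.png

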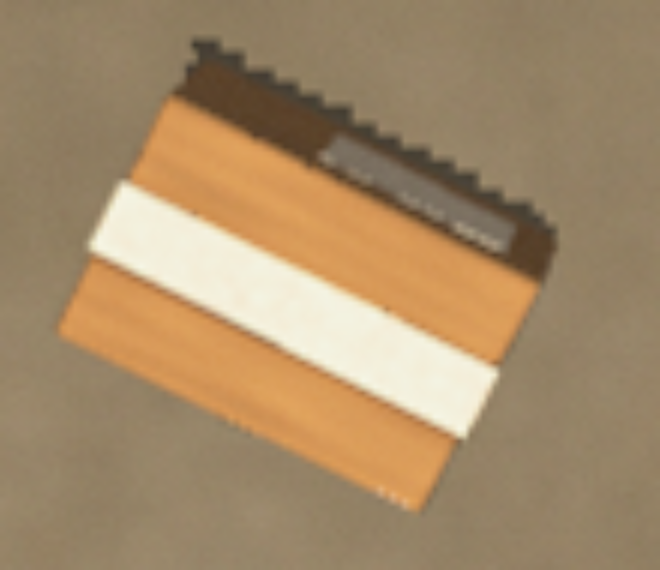

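```bash
python3 - <<'E'
from h import *
c=eyes.camera_info("wrist")
m,t=tape(c,(105/6+170,215/6+185),(482/6+170,404/6+185))
print(plan([*m,-.021],t))
E
```

```text
len 0.0609 c [0.4232 0.0932] ang -0.468
{'off': [221.4, -36.5, -86.4], 'yaw': np.float64(0.503), 'alt': np.float64(-2.638), 'q6': np.float64(1.67), 'toolz': np.float64(0.036), 't': 45.825}
```

Call:
{"op": "drive_tool", "data": {
  "motion": [
    {"offset": [0,-15,-40],"yaw": 0.17,"gripper": -1},
    {"offset": [0,-36,-80],"yaw": 0.34,"gripper": -1},
    {"offset": [20,-36.5,-86.4],"yaw": 0.503,"gripper": -1},
    {"offset": [70,-36.5,-86.4],"yaw": 0.503,"gripper": -1},
    {"offset": [120,-36.5,-86.4],"yaw": 0.503,"gripper": -1},
    {"offset": [170,-36.5,-86.4],"yaw": 0.503,"gripper": -1},
    {"offset": [205,-36.5,-86.4],"yaw": 0.503,"gripper": -1},
    {"offset": [221,-36.5,-86.4],"yaw": 0.503,"gripper": -1},
    {"offset": [221,-36.5,-86.4],"yaw": 0.503,"gripper": -1},
    {"offset": [221,-36.5,-86.4],"yaw": 0.503,"gripper": 1},
    {"offset": [221,-36.5,-86.4],"yaw": 0.503,"gripper": 1},
    {"offset": [221,-36.5,-86.4],"yaw": 0.503,"gripper": 1},
    {"offset": [221,-36.5,-86.4],"yaw": 0.503,"gripper": 1},
    {"offset": [180,-36.5,-86.4],"yaw": 0.503,"gripper": 1},
    {"offset": [120,-36.5,-86.4],"yaw": 0.503,"gripper": 1},
    {"offset": [60,-36.5,-86.4],"yaw": 0.503,"gripper": 1},
    {"offset": [50,-36.5,-86.4],"yaw": 0.503,"gripper": 1},
    {"offset": [50,-36.5,-86.4],"yaw": 0.503,"gripper": 1}
  ]
}}

```text
time: 48.08
tcp_pos: [0.4234, 0.0927, 0.1509]
tool_rot: [0.689, 0.165, 0.687, -0.162]
ft_force: [0.9, -0.4, -1.7]
width: 0.0581
```

Call:
{"op": "drive_tool", "data": {
  "motion": [
    {"offset": [0,0,60],"yaw": 0,"gripper": 1},
    {"offset": [0,0,60],"yaw": 0,"gripper": 1},
    {"offset": [0,0,0],"yaw": 0,"gripper": 1},
    {"offset": [0,0,60],"yaw": 0,"gripper": 1},
    {"offset": [0,0,95],"yaw": 0,"gripper": 1},
    {"offset": [0,0,115],"yaw": 0,"gripper": 1},
    {"offset": [0,0,125],"yaw": 0,"gripper": 1},
    {"offset": [0,0,128],"yaw": 0,"gripper": 1},
    {"offset": [0,0,128],"yaw": 0,"gripper": 1},
    {"offset": [0,0,128],"yaw": 0,"gripper": 1},
    {"offset": [0,0,128],"yaw": 0,"gripper": 1}
  ]
}}

```text
time: 49.45
tcp_pos: [0.5373, 0.0353, 0.1514]
tool_rot: [0.689, 0.165, 0.687, -0.162]
ft_force: [1.1, 0.1, -1.9]
width: 0.0579
```

```bash
python3 - <<'E'
from h import *
ftm(24)
E
```

```text
tcp [0.5377 0.035  0.1512] T mean [ 0.0025  0.0163 -0.0077] se [0.0071 0.0066 0.0057] F [1.5  0.23 0.04] w 0.058 t 50.6
```

Call:
{"op": "drive_tool", "data": {
  "motion": [
    {"offset": [0,0,-60],"yaw": 0,"gripper": 1},
    {"offset": [0,0,-60],"yaw": 0,"gripper": 1},
    {"offset": [0,0,0],"yaw": 0,"gripper": 1},
    {"offset": [0,0,-60],"yaw": 0,"gripper": 1},
    {"offset": [0,0,-95],"yaw": 0,"gripper": 1},
    {"offset": [0,0,-115],"yaw": 0,"gripper": 1},
    {"offset": [0,0,-125],"yaw": 0,"gripper": 1},
    {"offset": [0,0,-128],"yaw": 0,"gripper": 1},
    {"offset": [0,0,-128],"yaw": 0,"gripper": 1},
    {"offset": [0,0,-128],"yaw": 0,"gripper": 1},
    {"offset": [0,0,-128],"yaw": 0,"gripper": 1}
  ]
}}

```text
time: 52.02
tcp_pos: [0.4239, 0.0925, 0.1509]
tool_rot: [0.689, 0.166, 0.687, -0.162]
ft_force: [-0.9, -0.5, -1.6]
width: 0.0578
```

```bash
python3 - <<'E'
from h import *
ftm(24)
E
```

```text
tcp [0.4234 0.0927 0.1509] T mean [-0.0038 -0.0189  0.0061] se [0.0049 0.0072 0.0055] F [ 1.69 -0.24 -0.07] w 0.0576 t 53.175
```

```bash
python3 - <<'E'
from h import *
print(plan([.5635,.3949,.26],-.255))
E
```

```text
{'off': [-107.3, 333.5, -10.8], 'yaw': np.float64(-0.212), 'alt': np.float64(2.929), 'q6': np.float64(2.1), 'toolz': np.float64(-0.467), 't': 53.225}
```

Call:
{"op": "drive_tool", "data": {
  "motion": [
    {"offset": [-40,30,-1],"yaw": 0,"gripper": 1},
    {"offset": [-80,80,-2],"yaw": -0.1,"gripper": 1},
    {"offset": [-107,130,-4],"yaw": -0.2,"gripper": 1},
    {"offset": [-107,185,-6],"yaw": -0.212,"gripper": 1},
    {"offset": [-107,240,-8],"yaw": -0.212,"gripper": 1},
    {"offset": [-107,290,-10],"yaw": -0.212,"gripper": 1},
    {"offset": [-107,333.5,-10.8],"yaw": -0.212,"gripper": 1},
    {"offset": [-107,333.5,-10.8],"yaw": -0.212,"gripper": 1},
    {"offset": [-107,333.5,-10.8],"yaw": -0.212,"gripper": 1}
  ]
}}

```text
time: 54.35
tcp_pos: [0.5633, 0.3945, 0.2592]
tool_rot: [0.703, 0.091, 0.7, -0.089]
ft_force: [-0.1, 0.7, -2.1]
width: 0.0577
```

```bash
python3 - <<'E'
from h import *
im,c=look("wL3.png",z=.03)
print(plan([.5635,.3949,-.014],-.255))
E
```

```text
t 54.35 tcp [0.5633 0.3945 0.2592] a -0.255 q6 2.34 tcp px at z [[316. 185.]]
{'off': [274.0, -0.3, -1.0], 'yaw': np.float64(-0.001), 'alt': np.float64(3.141), 'q6': np.float64(2.34), 'toolz': np.float64(-0.256), 't': 54.4}
```

View pics/wL3.png

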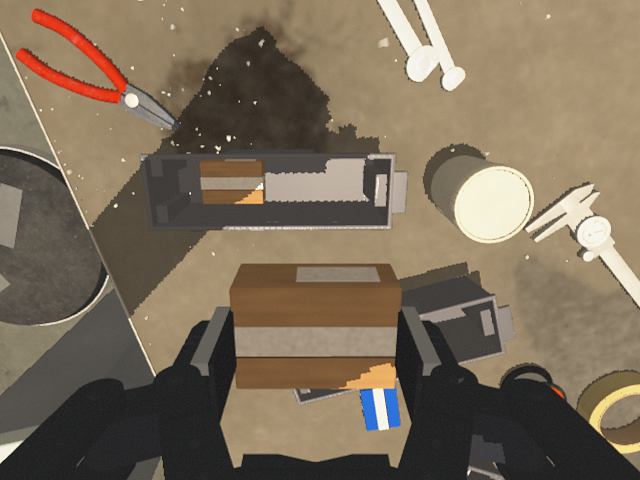

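Call:
{"op": "drive_tool", "data": {
  "motion": [
    {"offset": [50,0,0],"yaw": 0,"gripper": 1},
    {"offset": [100,0,0],"yaw": 0,"gripper": 1},
    {"offset": [150,0,0],"yaw": 0,"gripper": 1},
    {"offset": [175,-0.3,0],"yaw": 0,"gripper": 1},
    {"offset": [195,-0.3,0],"yaw": 0,"gripper": 1},
    {"offset": [215,-0.3,0],"yaw": 0,"gripper": 1},
    {"offset": [235,-0.3,0],"yaw": 0,"gripper": 1},
    {"offset": [255,-0.3,0],"yaw": 0,"gripper": 1},
    {"offset": [268,-0.3,0],"yaw": 0,"gripper": 1},
    {"offset": [274,-0.3,0],"yaw": 0,"gripper": 1},
    {"offset": [274,-0.3,0],"yaw": 0,"gripper": 1}
  ]
}}

```text
time: 55.78
tcp_pos: [0.5644, 0.3943, -0.0137]
tool_rot: [0.703, 0.092, 0.7, -0.089]
ft_force: [0.5, -0.4, -1.5]
width: 0.0578
```

Call:
{"op": "drive_tool", "data": {
  "motion": [
    {"offset": [0,0,0],"yaw": 0,"gripper": -0.53},
    {"offset": [0,0,0],"yaw": 0,"gripper": -0.53},
    {"offset": [0,0,0],"yaw": 0,"gripper": -0.53},
    {"offset": [-20,0,0],"yaw": 0,"gripper": -0.53},
    {"offset": [-60,0,0],"yaw": 0,"gripper": -0.53},
    {"offset": [-120,0,0],"yaw": 0,"gripper": -1},
    {"offset": [-180,0,0],"yaw": 0,"gripper": -1},
    {"offset": [-220,-20,0],"yaw": 0,"gripper": -1},
    {"offset": [-230,-40,0],"yaw": 0,"gripper": -1}
  ]
}}

```text
time: 56.9
tcp_pos: [0.5549, 0.3554, 0.22]
tool_rot: [0.705, 0.093, 0.698, -0.087]
ft_force: [0.5, -0.5, -0.5]
width: 0.0859
```

```bash
python3 - <<'E'
from h import *
im,c=look("wL4.png",z=.03)
print(plan([.425,-.14,.22],-.1))
E
```

```text
t 56.9 tcp [0.5549 0.3554 0.22  ] a -0.256 q6 2.3 tcp px at z [[315. 194.]]
{'off': [-3.4, -509.3, 0.7], 'yaw': np.float64(-0.158), 'alt': np.float64(2.984), 'q6': np.float64(2.3), 'toolz': np.float64(-0.258), 't': 56.95}
```

View pics/wL4.png

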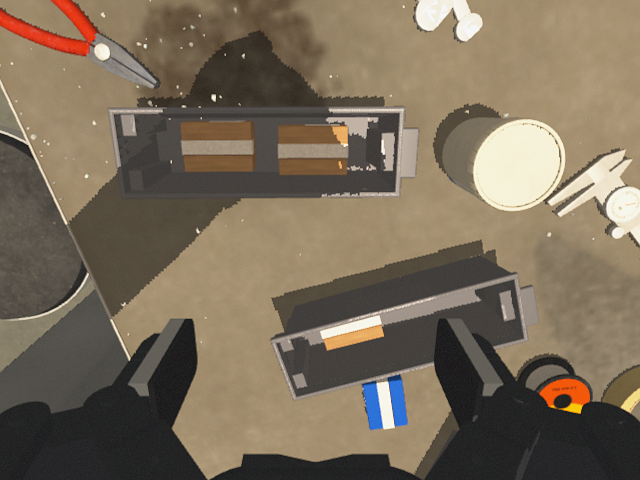

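Call:
{"op": "drive_tool", "data": {
  "motion": [
    {"offset": [-3,-50,0],"yaw": 0,"gripper": -1},
    {"offset": [-3,-110,0],"yaw": -0.05,"gripper": -1},
    {"offset": [-3,-170,0],"yaw": -0.1,"gripper": -1},
    {"offset": [-3,-230,0],"yaw": -0.158,"gripper": -1},
    {"offset": [-3,-290,0],"yaw": -0.158,"gripper": -1},
    {"offset": [-3,-350,0],"yaw": -0.158,"gripper": -1},
    {"offset": [-3,-410,0],"yaw": -0.158,"gripper": -1},
    {"offset": [-3,-460,0],"yaw": -0.158,"gripper": -1},
    {"offset": [-3,-490,0],"yaw": -0.158,"gripper": -1},
    {"offset": [-3,-490,0],"yaw": -0.158,"gripper": -1},
    {"offset": [-3,-490,0],"yaw": -0.158,"gripper": -1}
  ]
}}

```text
time: 58.32
tcp_pos: [0.4285, -0.1204, 0.2186]
tool_rot: [0.709, 0.037, 0.704, -0.033]
ft_force: [0.1, 0.2, -0.8]
width: 0.0855
```

```bash
python3 - <<'E'
from h import *
im,c=look("wA.png",z=.03)
E
```

```text
t 58.325 tcp [ 0.4285 -0.1204  0.2186] a -0.1 q6 1.25 tcp px at z [[315. 194.]]
```

View pics/wA.png

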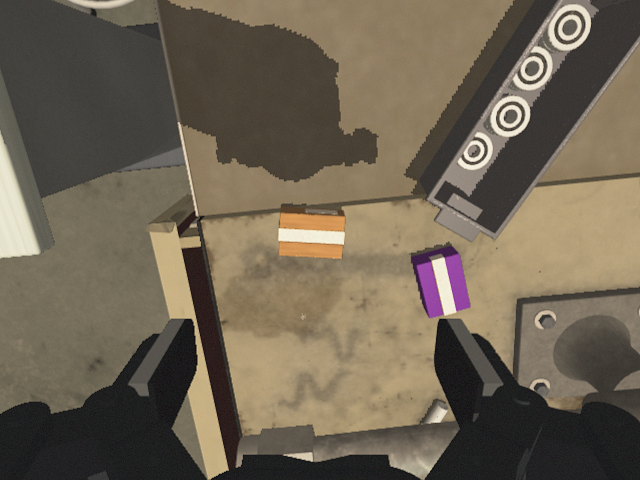

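```bash
python3 - <<'E'
from h import *
c=eyes.camera_info("wrist")
m,t=tape(c,(278.5,235),(345,238.5))
print(plan([*m,-.021],t))
print(ray(c,[(450,440),(280,440)],.13))
E
```

```text
len 0.0619 c [ 0.4215 -0.1612] ang -0.156
{'off': [239.6, -43.0, -4.9], 'yaw': np.float64(0.057), 'alt': np.float64(-3.084), 'q6': np.float64(1.25), 'toolz': np.float64(-0.099), 't': 58.375}
[[ 0.51719689 -0.30610077  0.13      ]
 [ 0.38317678 -0.29207986  0.13      ]]
```

Call:
{"op": "drive_tool", "data": {
  "motion": [
    {"offset": [20,-43,-5],"yaw": 0.057,"gripper": -1},
    {"offset": [70,-43,-5],"yaw": 0.057,"gripper": -1},
    {"offset": [120,-43,-5],"yaw": 0.057,"gripper": -1},
    {"offset": [170,-43,-5],"yaw": 0.057,"gripper": -1},
    {"offset": [215,-43,-5],"yaw": 0.057,"gripper": -1},
    {"offset": [232,-43,-5],"yaw": 0.057,"gripper": -1},
    {"offset": [240,-43,-5],"yaw": 0.057,"gripper": -1},
    {"offset": [240,-43,-5],"yaw": 0.057,"gripper": -1},
    {"offset": [240,-43,-5],"yaw": 0.057,"gripper": 1},
    {"offset": [240,-43,-5],"yaw": 0.057,"gripper": 1},
    {"offset": [240,-43,-5],"yaw": 0.057,"gripper": 1},
    {"offset": [240,-43,-5],"yaw": 0.057,"gripper": 1},
    {"offset": [190,-43,-5],"yaw": 0.057,"gripper": 1},
    {"offset": [130,-43,-5],"yaw": 0.057,"gripper": 1},
    {"offset": [70,-43,-5],"yaw": 0.057,"gripper": 1},
    {"offset": [60,-43,-5],"yaw": 0.057,"gripper": 1},
    {"offset": [60,-43,-5],"yaw": 0.057,"gripper": 1}
  ]
}}

```text
time: 60.5
tcp_pos: [0.4205, -0.1624, 0.159]
tool_rot: [0.708, 0.057, 0.702, -0.053]
ft_force: [0.0, -0.2, -2.4]
width: 0.0577
```

Call:
{"op": "drive_tool", "data": {
  "motion": [
    {"offset": [0,0,60],"yaw": 0,"gripper": 1},
    {"offset": [0,0,60],"yaw": 0,"gripper": 1},
    {"offset": [0,0,0],"yaw": 0,"gripper": 1},
    {"offset": [0,0,60],"yaw": 0,"gripper": 1},
    {"offset": [0,0,95],"yaw": 0,"gripper": 1},
    {"offset": [0,0,115],"yaw": 0,"gripper": 1},
    {"offset": [0,0,125],"yaw": 0,"gripper": 1},
    {"offset": [0,0,128],"yaw": 0,"gripper": 1},
    {"offset": [0,0,128],"yaw": 0,"gripper": 1},
    {"offset": [0,0,128],"yaw": 0,"gripper": 1},
    {"offset": [0,0,128],"yaw": 0,"gripper": 1}
  ]
}}

```text
time: 61.88
tcp_pos: [0.5466, -0.1822, 0.1603]
tool_rot: [0.708, 0.057, 0.702, -0.053]
ft_force: [0.5, 0.1, -1.8]
width: 0.0581
```

```bash
python3 - <<'E'
from h import *
ftm(24)
E
```

```text
tcp [ 0.5469 -0.1822  0.1601] T mean [ 0.0067  0.0222 -0.0044] se [0.0042 0.0064 0.0055] F [ 1.85 -0.07  0.16] w 0.0581 t 63.025
```

Call:
{"op": "drive_tool", "data": {
  "motion": [
    {"offset": [0,0,-60],"yaw": 0,"gripper": 1},
    {"offset": [0,0,-60],"yaw": 0,"gripper": 1},
    {"offset": [0,0,0],"yaw": 0,"gripper": 1},
    {"offset": [0,0,-60],"yaw": 0,"gripper": 1},
    {"offset": [0,0,-95],"yaw": 0,"gripper": 1},
    {"offset": [0,0,-115],"yaw": 0,"gripper": 1},
    {"offset": [0,0,-125],"yaw": 0,"gripper": 1},
    {"offset": [0,0,-128],"yaw": 0,"gripper": 1},
    {"offset": [0,0,-128],"yaw": 0,"gripper": 1},
    {"offset": [0,0,-128],"yaw": 0,"gripper": 1},
    {"offset": [0,0,-128],"yaw": 0,"gripper": 1}
  ]
}}

```text
time: 64.45
tcp_pos: [0.421, -0.1625, 0.1591]
tool_rot: [0.708, 0.057, 0.702, -0.053]
ft_force: [-0.3, 0.4, -1.1]
width: 0.058
```

```bash
python3 - <<'E'
from h import *
ftm(24)
E
```

```text
tcp [ 0.4205 -0.1624  0.159 ] T mean [-0.0179 -0.0206 -0.0119] se [0.0071 0.0042 0.0064] F [ 1.74  0.07 -0.07] w 0.0579 t 65.6
```

```bash
python3 - <<'E'
from h import *
print(plan([.5238,.4052,.26],-.255))
E
```

```text
{'off': [-97.7, 577.3, 14.8], 'yaw': np.float64(0.099), 'alt': np.float64(-3.042), 'q6': np.float64(1.21), 'toolz': np.float64(-0.156), 't': 65.65}
```

Call:
{"op": "drive_tool", "data": {
  "motion": [
    {"offset": [-40,10,0],"yaw": 0,"gripper": 1},
    {"offset": [-80,50,1],"yaw": 0,"gripper": 1},
    {"offset": [-98,100,2],"yaw": 0,"gripper": 1},
    {"offset": [-98,160,4],"yaw": 0,"gripper": 1},
    {"offset": [-98,220,6],"yaw": 0,"gripper": 1},
    {"offset": [-98,280,8],"yaw": 0.1,"gripper": 1},
    {"offset": [-98,340,10],"yaw": 0.1,"gripper": 1},
    {"offset": [-98,400,11],"yaw": 0.1,"gripper": 1},
    {"offset": [-98,460,12],"yaw": 0.1,"gripper": 1},
    {"offset": [-98,520,14],"yaw": 0.1,"gripper": 1},
    {"offset": [-98,560,15],"yaw": 0.1,"gripper": 1},
    {"offset": [-98,577,15],"yaw": 0.1,"gripper": 1},
    {"offset": [-98,577,15],"yaw": 0.1,"gripper": 1},
    {"offset": [-98,577,15],"yaw": 0.1,"gripper": 1}
  ]
}}

```text
time: 67.4
tcp_pos: [0.5239, 0.4042, 0.2602]
tool_rot: [0.704, 0.092, 0.698, -0.089]
ft_force: [-1.1, 0.6, -2.3]
width: 0.0577
```

```bash
python3 - <<'E'
from h import *
im,c=look("wL5.png",z=.07)
cv2.imwrite("pics/wL5c.png",cv2.resize(im[130:290,170:490],None,fx=2.5,fy=2.5,interpolation=cv2.INTER_CUBIC))
print(plan([.5238,.4052,.01],-.255))
E
```

```text
t 67.4 tcp [0.5239 0.4042 0.2602] a -0.256 q6 2.39 tcp px at z [[315. 194.]]
{'off': [250.5, -0.3, -2.5], 'yaw': np.float64(-0.002), 'alt': np.float64(3.14), 'q6': np.float64(2.39), 'toolz': np.float64(-0.257), 't': 67.45}
```

View pics/wL5c.png

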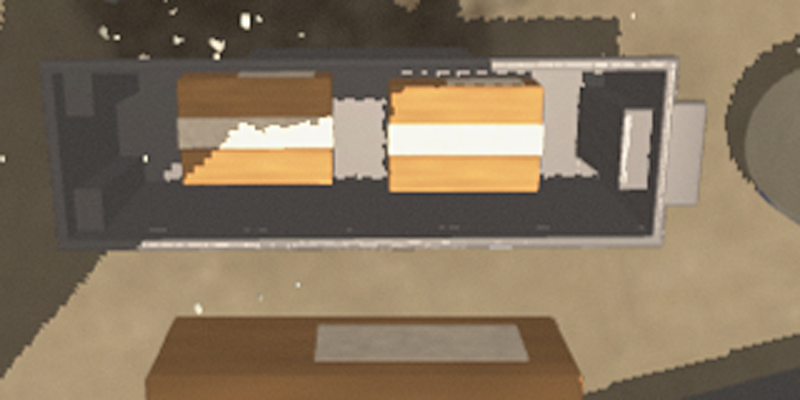

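Call:
{"op": "drive_tool", "data": {
  "motion": [
    {"offset": [50,0,-1],"yaw": 0,"gripper": 1},
    {"offset": [100,0,-1],"yaw": 0,"gripper": 1},
    {"offset": [150,0,-1],"yaw": 0,"gripper": 1},
    {"offset": [175,0,-1],"yaw": 0,"gripper": 1},
    {"offset": [195,0,-1],"yaw": 0,"gripper": 1},
    {"offset": [215,0,-1],"yaw": 0,"gripper": 1},
    {"offset": [235,0,-1],"yaw": 0,"gripper": 1},
    {"offset": [245,0,-1],"yaw": 0,"gripper": 1},
    {"offset": [251,0,-1],"yaw": 0,"gripper": 1},
    {"offset": [251,0,-1],"yaw": 0,"gripper": 1}
  ]
}}

```text
time: 68.7
tcp_pos: [0.5254, 0.4049, 0.0097]
tool_rot: [0.704, 0.092, 0.698, -0.089]
ft_force: [0.5, 0.5, -1.5]
width: 0.0579
```

```bash
python3 - <<'E'
from h import *
ft()
E
```

```text
tcp [0.5254 0.4049 0.0097] F [ 0.53  0.54 -1.49] T tool [ 0.0546  0.0426 -0.0138] w 0.0579 t 68.7
tcp [0.5257 0.4052 0.0101] F [ 0.22 -0.31 -1.16] T tool [-0.0132  0.0359 -0.006 ] w 0.0575 t 68.75
tcp [0.5259 0.4054 0.0103] F [ 0.48  0.29 -0.89] T tool [-0.0165  0.0154 -0.0097] w 0.0578 t 68.8
```

Release, rise, and look at L again.

Call:
{"op": "drive_tool", "data": {
  "motion": [
    {"offset": [2,0,-2],"yaw": 0,"gripper": 1},
    {"offset": [2,0,-2],"yaw": 0,"gripper": -0.6},
    {"offset": [2,0,-2],"yaw": 0,"gripper": -0.6},
    {"offset": [2,0,-2],"yaw": 0,"gripper": -0.6},
    {"offset": [-20,0,-2],"yaw": 0,"gripper": -0.6},
    {"offset": [-60,0,-2],"yaw": 0,"gripper": -0.6},
    {"offset": [-120,0,-2],"yaw": 0,"gripper": -1},
    {"offset": [-180,-15,0],"yaw": 0,"gripper": -1},
    {"offset": [-200,-30,0],"yaw": 0,"gripper": -1},
    {"offset": [-200,-30,0],"yaw": 0,"gripper": -1}
  ]
}}

```text
time: 70.05
tcp_pos: [0.5172, 0.3754, 0.212]
tool_rot: [0.706, 0.094, 0.697, -0.088]
ft_force: [-0.4, 0.2, -0.3]
width: 0.0854
```

```bash
python3 - <<'E'
from h import *
im,c=look("wL6.png",z=.07)
E
```

```text
t 70.05 tcp [0.5172 0.3754 0.212 ] a -0.258 q6 2.36 tcp px at z [[315. 208.]]
```

View pics/wL6.png

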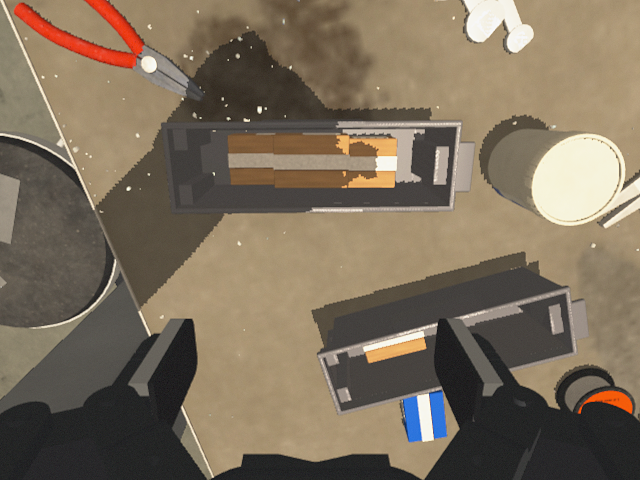

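```bash
python3 - <<'E'
from h import *
print(plan([.605,-.055,.26],.96))
E
```

```text
{'off': [-51.4, -393.2, 195.8], 'yaw': np.float64(-1.217), 'alt': np.float64(1.924), 'q6': np.float64(2.36), 'toolz': np.float64(-0.257), 't': 70.1}
```

Call:
{"op": "drive_tool", "data": {
  "motion": [
    {"offset": [-25,-44,22],"yaw": -0.15,"gripper": -1},
    {"offset": [-50,-88,44],"yaw": -0.3,"gripper": -1},
    {"offset": [-51,-132,66],"yaw": -0.45,"gripper": -1},
    {"offset": [-51,-176,88],"yaw": -0.6,"gripper": -1},
    {"offset": [-51,-220,110],"yaw": -0.75,"gripper": -1},
    {"offset": [-51,-264,132],"yaw": -0.9,"gripper": -1},
    {"offset": [-51,-308,154],"yaw": -1.05,"gripper": -1},
    {"offset": [-51,-352,175],"yaw": -1.2,"gripper": -1},
    {"offset": [-51,-380,190],"yaw": -1.217,"gripper": -1},
    {"offset": [-51,-393,196],"yaw": -1.217,"gripper": -1},
    {"offset": [-51,-393,196],"yaw": -1.217,"gripper": -1},
    {"offset": [-51,-393,196],"yaw": -1.217,"gripper": -1}
  ]
}}

```text
time: 71.6
tcp_pos: [0.6048, -0.0534, 0.259]
tool_rot: [0.631, -0.327, 0.623, 0.327]
ft_force: [-0.1, 0.7, -0.3]
width: 0.0852
```

```bash
python3 - <<'E'
from h import *
im,c=look("wS.png",z=.07)
cv2.imwrite("pics/wSc.png",cv2.resize(im[110:270,170:490],None,fx=2.5,fy=2.5,interpolation=cv2.INTER_CUBIC))
E
```

```text
t 71.6 tcp [ 0.6048 -0.0534  0.259 ] a 0.961 q6 0.41 tcp px at z [[315. 194.]]
```

View pics/wSc.png

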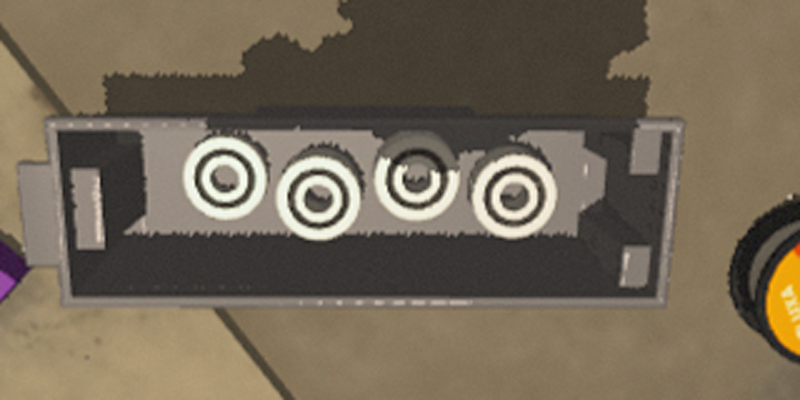

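```bash
python3 - <<'E'
from h import *
c=eyes.camera_info("wrist")
m,t=tote(c,[(684,119),(46,118),(65,304),(665,305)],2.5,(170,110))
print(plan([.597-.021,.2171-.0008,.2],1.6084))
E
```

```text
mid [ 0.6074 -0.0531] x ang -2.1838 L 0.2193 W 0.0676 0.0672 sideang [np.float64(-2.183), np.float64(-2.1847)]
{'off': [60.5, 178.4, 203.9], 'yaw': np.float64(-0.647), 'alt': np.float64(2.494), 'q6': np.float64(0.41), 'toolz': np.float64(0.961), 't': 71.65}
```

Call:
{"op": "drive_tool", "data": {
  "motion": [
    {"offset": [10,30,34],"yaw": -0.11,"gripper": -1},
    {"offset": [20,60,68],"yaw": -0.22,"gripper": -1},
    {"offset": [30,90,102],"yaw": -0.33,"gripper": -1},
    {"offset": [40,120,136],"yaw": -0.44,"gripper": -1},
    {"offset": [50,150,170],"yaw": -0.55,"gripper": -1},
    {"offset": [60,178,204],"yaw": -0.647,"gripper": -1},
    {"offset": [60,178.4,204],"yaw": -0.647,"gripper": -1},
    {"offset": [60,178.4,204],"yaw": -0.647,"gripper": -1}
  ]
}}

```text
time: 72.65
tcp_pos: [0.5757, 0.2169, 0.2008]
tool_rot: [-0.494, 0.511, -0.487, -0.508]
ft_force: [0.1, -0.4, -0.6]
width: 0.0849
```

```bash
python3 - <<'E'
from h import *
im,c=look("wM5.png",z=.07)
print(plan([.5759,.2163,.008],1.6084))
E
```

```text
t 72.65 tcp [0.5757 0.2169 0.2008] a 1.609 q6 0.22 tcp px at z [[315. 211.]]
{'off': [192.9, 2.2, -0.8], 'yaw': np.float64(-0.0), 'alt': np.float64(3.141), 'q6': np.float64(0.22), 'toolz': np.float64(1.608), 't': 72.7}
```

View pics/wM5.png

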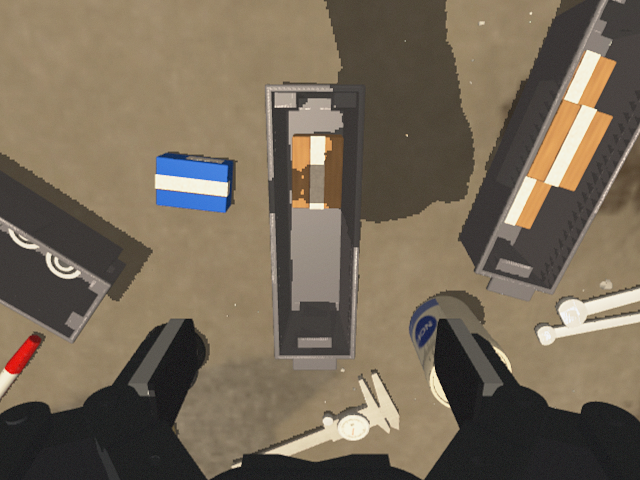

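```bash
python3 - <<'E'
from h import *
c=eyes.camera_info("wrist")
tote(c,[(266,87),(276,358.5),(354,358),(366,86)],1,(0,0))
E
```

```text
mid [0.5972 0.2174] x ang 0.034 L 0.2188 W 0.0684 0.0667 sideang [np.float64(0.0376), np.float64(0.0303)]
```

Call:
{"op": "drive_tool", "data": {
  "motion": [
    {"offset": [50,0.5,-0.5],"yaw": 0,"gripper": -1},
    {"offset": [100,1,-0.5],"yaw": 0,"gripper": -1},
    {"offset": [140,1.5,-0.5],"yaw": 0,"gripper": -1},
    {"offset": [170,2,-0.5],"yaw": 0,"gripper": -1},
    {"offset": [187,2,-0.5],"yaw": 0,"gripper": -1},
    {"offset": [193,2,-0.5],"yaw": 0,"gripper": -1},
    {"offset": [193,2,-0.5],"yaw": 0,"gripper": -1},
    {"offset": [193,2,-0.5],"yaw": 0,"gripper": 1},
    {"offset": [193,2,-0.5],"yaw": 0,"gripper": 1},
    {"offset": [193,2,-0.5],"yaw": 0,"gripper": 1},
    {"offset": [193,2,-0.5],"yaw": 0,"gripper": 1}
  ]
}}

```text
time: 74.08
tcp_pos: [0.5775, 0.2172, 0.0098]
tool_rot: [-0.495, 0.511, -0.486, -0.507]
ft_force: [-0.9, 1.8, 5.6]
width: 0.0683
```

```bash
python3 - <<'E'
from h import *
ft()
s,R=tool();im,c=grab("side","s5.png"); x,y=proj(c,s["tcp_pos"])[0].astype(int)
cv2.imwrite(f"pics/s5c.png",cv2.resize(im[y-90:y+40,x-80:x+80],None,fx=5,fy=5,interpolation=cv2.INTER_CUBIC))
print(R.round(4))
E
```

```text
tcp [0.5775 0.2172 0.0098] F [-0.95  1.79  5.59] T tool [0.0242 0.0574 0.1465] w 0.0683 t 74.075
tcp [0.5775 0.2172 0.0098] F [-1.47  0.71  5.32] T tool [0.0125 0.0366 0.2021] w 0.0681 t 74.125
tcp [0.5775 0.2172 0.0097] F [-1.37  0.82  6.36] T tool [0.0923 0.0493 0.1766] w 0.0682 t 74.175
[[ 0.0135 -0.9992 -0.0374]
 [ 0.0061 -0.0373  0.9993]
 [-0.9999 -0.0137  0.0056]]
```

View pics/s5c.png

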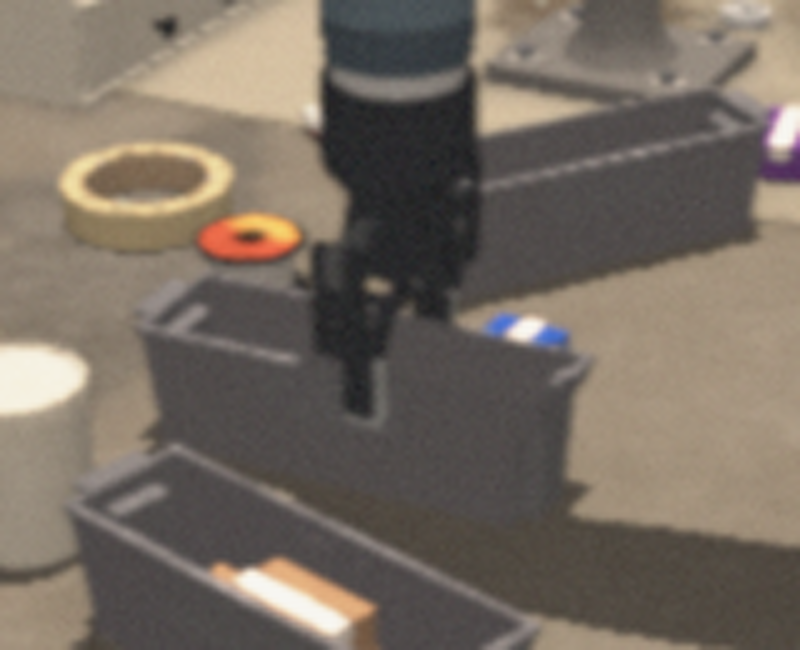

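```bash
cat >> h.py <<'E'
def rz(t): return Ro.from_euler("z",t).as_matrix()
def save_grasp(fn,mid,t):
    s,R=tool(); np.savez(fn,p=R.T@(np.array(mid)-s["tcp_pos"]),Rt=R.T@rz(t))
def tote_plan(fn,mid,t):
    g=np.load(fn); s,R=tool()
    cur=s["tcp_pos"]+R@g["p"]; Rc=R@g["Rt"]
    ang=np.arctan2(Rc[1,0],Rc[0,0]); d=(t-ang+np.pi)%(2*np.pi)-np.pi
    # after turn by yaw=-d about tool x
    R2=R@Ro.from_euler("x",-d).as_matrix()
    tcp=np.array(mid)-R2@g["p"]
    print("tote now",cur.round(4),"ang",ang.round(4),"tilt",np.arccos(Rc[2,2]).round(4),"| off",(R.T@(tcp-s["tcp_pos"])*1000).round(1),"yaw",round(-d,4),"q6",s["q"][5].round(2))
E
python3 - <<'E'
from h import *
save_grasp("gM.npz",[.597,.2172,.035],.0365)
tote_plan("gM.npz",[.6074,-.0531,.20],.9578)
E
```

```text
tote now [0.597  0.2172 0.035 ] ang 0.0365 tilt 0.0 | off [-166.5  -10.  -285.6] yaw -0.9213 q6 0.22
```

Call:
{"op": "drive_tool", "data": {
  "motion": [
    {"offset": [-10,0,0],"yaw": 0,"gripper": 1},
    {"offset": [-30,0,0],"yaw": 0,"gripper": 1},
    {"offset": [-60,0,0],"yaw": 0,"gripper": 1},
    {"offset": [-95,0,0],"yaw": 0,"gripper": 1},
    {"offset": [-130,0,0],"yaw": 0,"gripper": 1},
    {"offset": [-155,0,0],"yaw": 0,"gripper": 1},
    {"offset": [-165,0,0],"yaw": 0,"gripper": 1},
    {"offset": [-165,0,0],"yaw": 0,"gripper": 1}
  ]
}}

```text
time: 75.22
tcp_pos: [0.5754, 0.2162, 0.1749]
tool_rot: [-0.496, 0.511, -0.486, -0.507]
ft_force: [-0.3, 0.2, -3.4]
width: 0.0681
```

```bash
python3 - <<'E'
from h import *
ft()
look("wM6.png"); grab("side","s6.png")
tote_plan("gM.npz",[.6074,-.0531,.20],.9578)
E
```

```text
tcp [0.5754 0.2162 0.1749] F [-0.28  0.18 -3.45] T tool [0.0208 0.0117 0.0543] w 0.0681 t 75.225
tcp [0.5748 0.2161 0.1739] F [ 0.22 -0.33 -2.92] T tool [ 0.0429 -0.0365  0.0808] w 0.0681 t 75.275
tcp [0.5744 0.216  0.1733] F [ 0.19 -0.03 -2.61] T tool [-0.004   0.0516  0.0246] w 0.0679 t 75.325
t 75.325 tcp [0.5744 0.216  0.1733] a 1.608 q6 0.22 tcp px at z [[315. 205.]]
tote now [0.5938 0.216  0.1983] ang 0.0365 tilt 0.0029 | off [  -3.   -11.  -285.4] yaw -0.9213 q6 0.22
```

View pics/wM6.png

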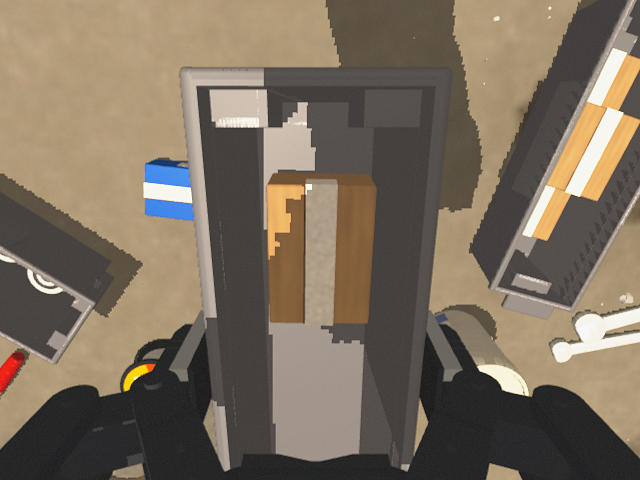

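View pics/s6.png

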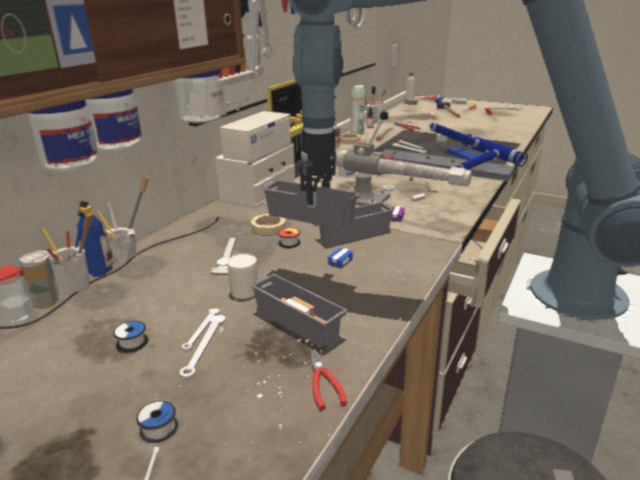

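Call:
{"op": "drive_tool", "data": {
  "motion": [
    {"offset": [-3,-1,-12],"yaw": -0.04,"gripper": 1},
    {"offset": [-3,-2,-40],"yaw": -0.13,"gripper": 1},
    {"offset": [-3,-3,-75],"yaw": -0.24,"gripper": 1},
    {"offset": [-3,-4,-110],"yaw": -0.36,"gripper": 1},
    {"offset": [-3,-6,-145],"yaw": -0.48,"gripper": 1},
    {"offset": [-3,-7,-180],"yaw": -0.6,"gripper": 1},
    {"offset": [-3,-8,-215],"yaw": -0.72,"gripper": 1},
    {"offset": [-3,-10,-250],"yaw": -0.84,"gripper": 1},
    {"offset": [-3,-11,-275],"yaw": -0.9,"gripper": 1},
    {"offset": [-3,-11,-285.4],"yaw": -0.921,"gripper": 1},
    {"offset": [-3,-11,-285.4],"yaw": -0.921,"gripper": 1},
    {"offset": [-3,-11,-285.4],"yaw": -0.921,"gripper": 1},
    {"offset": [-3,-11,-285.4],"yaw": -0.921,"gripper": 1}
  ]
}}

```text
time: 77.05
tcp_pos: [0.5957, -0.0681, 0.1746]
tool_rot: [-0.216, 0.677, -0.21, -0.671]
ft_force: [0.5, 0.9, -2.6]
width: 0.0679
```

```bash
python3 - <<'E'
from h import *
im,c=look("wM7.png",z=.07); grab("scene","sc7.png")
tote_plan("gM.npz",[.6074,-.0531,.105],.9578)
E
```

```text
t 77.05 tcp [ 0.5957 -0.0681  0.1746] a 2.53 q6 -1.18 tcp px at z [[315. 221.]]
tote now [ 0.6074 -0.0525  0.2   ] ang 0.9582 tilt 0.0116 | off [94.9  1.5  0.2] yaw 0.0004 q6 -1.18
```

View pics/wM7.png

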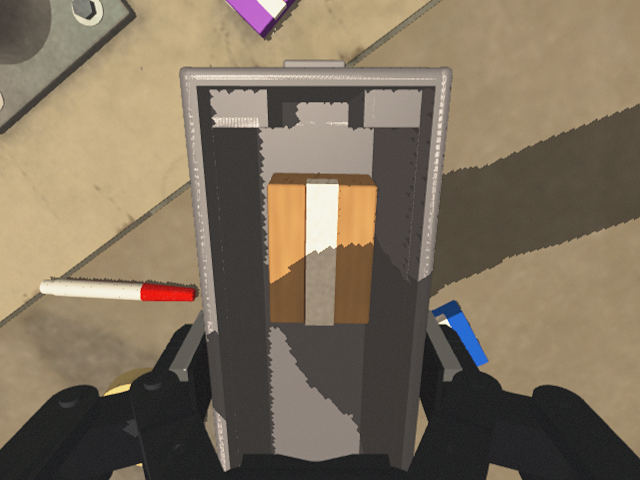

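View pics/sc7.png

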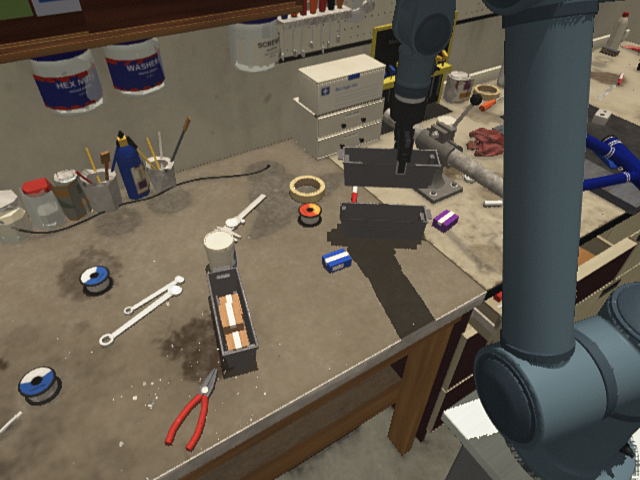

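Call:
{"op": "drive_tool", "data": {
  "motion": [
    {"offset": [15,0,0],"yaw": 0,"gripper": 1},
    {"offset": [40,0.5,0],"yaw": 0,"gripper": 1},
    {"offset": [65,1,0],"yaw": 0,"gripper": 1},
    {"offset": [82,1.5,0.2],"yaw": 0,"gripper": 1},
    {"offset": [90,1.5,0.2],"yaw": 0,"gripper": 1},
    {"offset": [90,1.5,0.2],"yaw": 0,"gripper": 1},
    {"offset": [90,1.5,0.2],"yaw": 0,"gripper": 1}
  ]
}}

```text
time: 78.03
tcp_pos: [0.5964, -0.0689, 0.0856]
tool_rot: [-0.216, 0.678, -0.21, -0.671]
ft_force: [-0.0, 0.3, -2.4]
width: 0.068
```

```bash
python3 - <<'E'
from h import *
ft()
tote_plan("gM.npz",[.6074,-.0531,.095],.9578)
E
```

```text
tcp [ 0.5964 -0.0689  0.0856] F [-0.02  0.3  -2.42] T tool [ 0.0176  0.0093 -0.0006] w 0.068 t 78.025
tcp [ 0.5966 -0.069   0.0857] F [ 0.1  -0.06 -3.37] T tool [ 0.0034 -0.0207 -0.0145] w 0.0682 t 78.075
tcp [ 0.5966 -0.069   0.0858] F [-0.03  0.06 -2.57] T tool [0.0386 0.0309 0.0607] w 0.0678 t 78.125
tote now [ 0.6081 -0.0533  0.1109] ang 0.9583 tilt 0.0132 | off [15.9  0.5  0.8] yaw 0.0005 q6 -1.18
```

Call:
{"op": "drive_tool", "data": {
  "motion": [
    {"offset": [5,0.5,0.7],"yaw": 0,"gripper": 1},
    {"offset": [9,0.5,0.7],"yaw": 0,"gripper": 1},
    {"offset": [12,0.5,0.7],"yaw": 0,"gripper": 1},
    {"offset": [12,0.5,0.7],"yaw": 0,"gripper": 1}
  ]
}}

```text
time: 78.62
tcp_pos: [0.5954, -0.0689, 0.0732]
tool_rot: [-0.216, 0.678, -0.21, -0.671]
ft_force: [0.1, 0.2, -3.4]
width: 0.0679
```

```bash
python3 - <<'E'
from h import *
ft()
tote_plan("gM.npz",[.6074,-.0531,.095],.9578)
E
```

```text
tcp [ 0.5954 -0.0689  0.0732] F [ 0.13  0.25 -3.37] T tool [ 0.0019 -0.042  -0.0239] w 0.0679 t 78.625
tcp [ 0.5957 -0.0689  0.0735] F [ 0.57  0.71 -3.45] T tool [-0.0166  0.0077  0.0069] w 0.0682 t 78.675
tcp [ 0.5958 -0.0689  0.0737] F [-0.29  0.59 -3.07] T tool [ 0.025  -0.012   0.0203] w 0.0679 t 78.725
tote now [ 0.6074 -0.0532  0.0989] ang 0.9583 tilt 0.013 | off [ 3.9 -0.   0.1] yaw 0.0005 q6 -1.18
```

Call:
{"op": "drive_tool", "data": {
  "motion": [
    {"offset": [2,0,0],"yaw": 0,"gripper": 1},
    {"offset": [3.5,0,0],"yaw": 0,"gripper": 1},
    {"offset": [4,0,0],"yaw": 0,"gripper": 1},
    {"offset": [4,0,0],"yaw": 0,"gripper": 1}
  ]
}}

```text
time: 79.22
tcp_pos: [0.5959, -0.0689, 0.0701]
tool_rot: [-0.216, 0.678, -0.21, -0.671]
ft_force: [-2.6, -0.2, 1.5]
width: 0.0681
```

```bash
python3 - <<'E'
from h import *
ft()
tote_plan("gM.npz",[.6074,-.0531,.095],.9578)
s,R=tool();im,c=grab("side","s7.png"); x,y=proj(c,s["tcp_pos"])[0].astype(int)
cv2.imwrite(f"pics/s7c.png",cv2.resize(im[y-60:y+60,x-80:x+80],None,fx=5,fy=5,interpolation=cv2.INTER_CUBIC))
E
```

```text
tcp [ 0.5959 -0.0689  0.0701] F [-2.57 -0.18  1.47] T tool [-0.0111 -0.4021  0.1339] w 0.0681 t 79.225
tcp [ 0.5959 -0.069   0.0701] F [-2.27  1.01  1.52] T tool [-0.0424 -0.4251  0.1444] w 0.0682 t 79.275
tcp [ 0.5959 -0.069   0.0701] F [-2.45  0.08  2.68] T tool [-0.0194 -0.4414  0.1359] w 0.0677 t 79.325
tote now [ 0.6075 -0.0532  0.0953] ang 0.9583 tilt 0.0133 | off [ 0.3 -0.   0.1] yaw 0.0005 q6 -1.18
```

View pics/s7c.png

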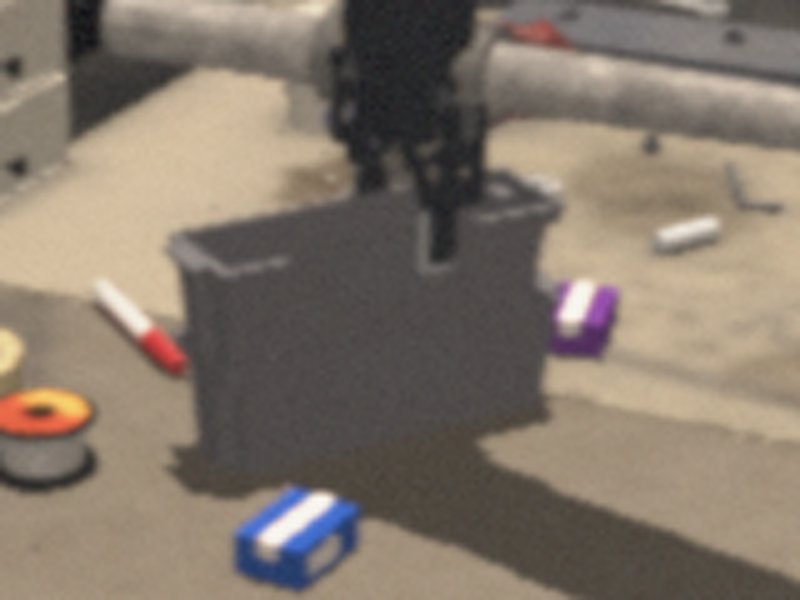

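Call:
{"op": "drive_tool", "data": {
  "motion": [
    {"offset": [1,0,0],"yaw": 0,"gripper": 1},
    {"offset": [1,0,0],"yaw": 0,"gripper": -1},
    {"offset": [1,0,0],"yaw": 0,"gripper": -1},
    {"offset": [1,0,0],"yaw": 0,"gripper": -1},
    {"offset": [1,0,0],"yaw": 0,"gripper": -1},
    {"offset": [-30,0,0],"yaw": 0,"gripper": -1},
    {"offset": [-80,0,0],"yaw": 0,"gripper": -1},
    {"offset": [-130,0,0],"yaw": 0,"gripper": -1},
    {"offset": [-180,0,0],"yaw": 0,"gripper": -1},
    {"offset": [-200,0,0],"yaw": 0,"gripper": -1},
    {"offset": [-200,0,0],"yaw": 0,"gripper": -1}
  ]
}}

```text
time: 80.75
tcp_pos: [0.5947, -0.0703, 0.272]
tool_rot: [-0.216, 0.68, -0.21, -0.669]
ft_force: [-0.1, -0.3, -0.9]
width: 0.0853
```

```bash
python3 - <<'E'
from h import *
im,c=look("wK.png",z=.13)
s,R=tool();im,c=grab("side","s8.png")
cv2.imwrite(f"pics/s8c.png",cv2.resize(im[140:260,280:440],None,fx=5,fy=5,interpolation=cv2.INTER_CUBIC))
E
```

```text
t 80.75 tcp [ 0.5947 -0.0703  0.272 ] a 2.53 q6 -1.19 tcp px at z [[316. 206.]]
```

View pics/wK.png

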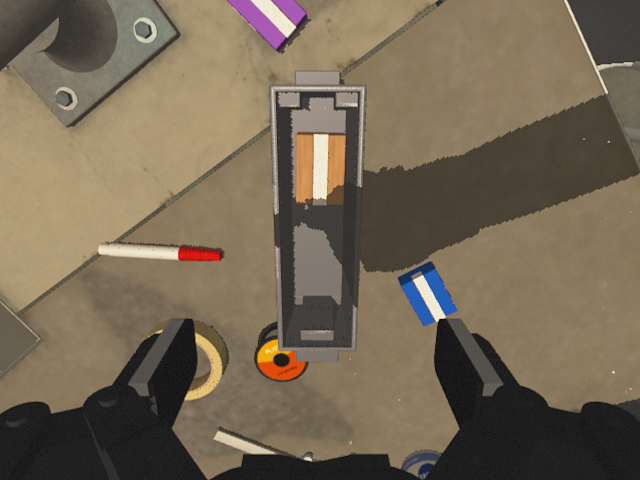

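View pics/s8c.png

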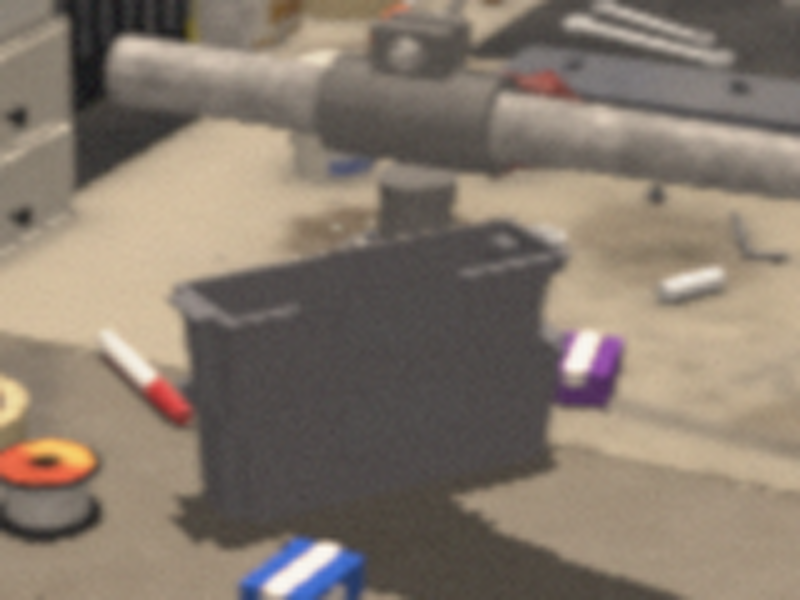

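```bash
python3 - <<'E'
from h import *
im=cv2.imread("pics/wK.png")[75:375,220:420]
cv2.imwrite("pics/wKc.png",cv2.resize(im,None,fx=2,fy=2,interpolation=cv2.INTER_CUBIC))
E
```

```text
(no output)
```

View pics/wKc.png

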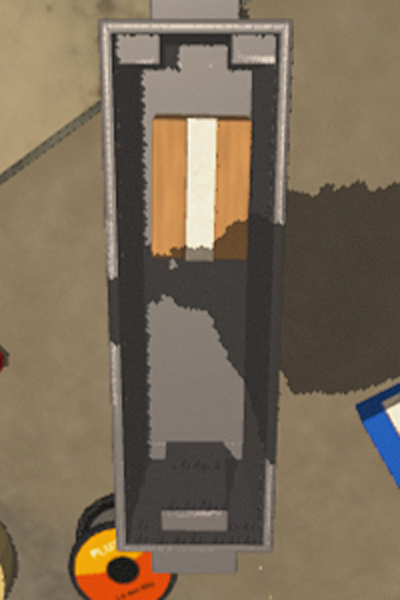

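```bash
python3 - <<'E'
from h import *
c=eyes.camera_info("wrist")
m,t=tote(c,[(101,20),(118,549),(271,549),(293,20)],2,(220,75),z=.13)
print(plan([.5238,.4052,.22],-.255+1.571))
E
```

```text
mid [ 0.6026 -0.0529] x ang 0.9568 L 0.2166 W 0.0673 0.0666 sideang [np.float64(0.9582), np.float64(0.9553)]
{'off': [50.7, -348.6, 329.9], 'yaw': np.float64(1.214), 'alt': np.float64(-1.928), 'q6': np.float64(-1.19), 'toolz': np.float64(2.53), 't': 80.85}
```

Call:
{"op": "drive_tool", "data": {
  "motion": [
    {"offset": [-10,0,0],"yaw": 0.18,"gripper": -1},
    {"offset": [-20,-5,0],"yaw": 0.36,"gripper": -1},
    {"offset": [-30,-10,0],"yaw": 0.54,"gripper": -1},
    {"offset": [-30,-15,0],"yaw": 0.72,"gripper": -1},
    {"offset": [-30,-18,0],"yaw": 0.9,"gripper": -1},
    {"offset": [-30,-18,0],"yaw": 1.08,"gripper": -1},
    {"offset": [-30,-18,0],"yaw": 1.26,"gripper": -1},
    {"offset": [-30,-18,0],"yaw": 1.44,"gripper": -1},
    {"offset": [-30,-18,0],"yaw": 1.57,"gripper": -1},
    {"offset": [-30,-18,0],"yaw": 1.57,"gripper": -1},
    {"offset": [-30,-18,0],"yaw": 1.57,"gripper": -1},
    {"offset": [-30,-18,0],"yaw": 1.57,"gripper": -1}
  ]
}}

```text
time: 82.35
tcp_pos: [0.603, -0.0553, 0.2987]
tool_rot: [0.631, -0.327, 0.623, 0.327]
ft_force: [-0.4, -0.7, -0.5]
width: 0.0857
```

```bash
python3 - <<'E'
from h import *
im,c=look("wK2.png",z=.13)
np.savez("cK2.npz",**c)
cv2.imwrite("pics/wK2c.png",cv2.resize(im[100:260,160:480],None,fx=2.5,fy=2.5,interpolation=cv2.INTER_CUBIC))
E
```

```text
t 82.35 tcp [ 0.603  -0.0553  0.2987] a 0.961 q6 0.41 tcp px at z [[314. 199.]]
```

View pics/wK2c.png

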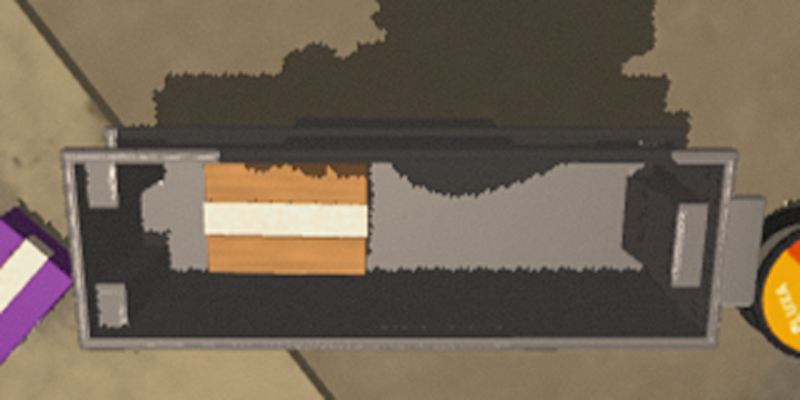

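```bash
python3 - <<'E'
from h import *
c=dict(np.load("cK2.npz"))
for z in (.13,.125): tote(c,[(62,151),(736,152),(716,348),(80,348)],2.5,(160,100),z=z)
print(ray(c,[(107/2.5+160,128/2.5+100),(690/2.5+160,127/2.5+100)],.07))
# expected far corners of lower & upper rim
for nm,z in (("low",.07),("up",.13)):
    t=.9578; u=np.array([np.cos(t),np.sin(t)]);v=np.array([-u[1],u[0]]);m=np.array([.6074,-.0531])
    P=[[*(m+a*.1097*u+b*.0338*v),z] for a,b in ((-1,1),(1,1),(1,-1),(-1,-1))]
    print(nm,((proj(c,P)-[160,100])*2.5).round(0).tolist())
E
```

```text
mid [ 0.607  -0.0526] x ang 0.9582 L 0.2199 W 0.0677 0.0678 sideang [np.float64(0.9583), np.float64(0.958)]
mid [ 0.6081 -0.0533] x ang 0.9582 L 0.2231 W 0.0687 0.0688 sideang [np.float64(0.9583), np.float64(0.958)]
[[ 0.51644945 -0.12331645  0.07      ]
 [ 0.64311648  0.0582436   0.07      ]]
low [[107.0, 129.0], [685.0, 130.0], [669.0, 300.0], [121.0, 300.0]]
up [[62.0, 153.0], [736.0, 154.0], [714.0, 350.0], [81.0, 349.0]]
```

```bash
python3 - <<'E'
from h import *
print(plan([.5238,.4052,.22],1.316))
E
```

```text
{'off': [80.5, 329.2, 331.2], 'yaw': np.float64(-0.355), 'alt': np.float64(2.786), 'q6': np.float64(0.41), 'toolz': np.float64(0.961), 't': 82.4}
```

Call:
{"op": "drive_tool", "data": {
  "motion": [
    {"offset": [0,35,35],"yaw": 0,"gripper": -1},
    {"offset": [0,75,75],"yaw": -0.05,"gripper": -1},
    {"offset": [0,115,115],"yaw": -0.1,"gripper": -1},
    {"offset": [10,155,155],"yaw": -0.15,"gripper": -1},
    {"offset": [20,195,195],"yaw": -0.2,"gripper": -1},
    {"offset": [40,235,235],"yaw": -0.25,"gripper": -1},
    {"offset": [60,275,275],"yaw": -0.3,"gripper": -1},
    {"offset": [80,310,312],"yaw": -0.355,"gripper": -1},
    {"offset": [80,329,331],"yaw": -0.355,"gripper": -1},
    {"offset": [80,329,331],"yaw": -0.355,"gripper": -1},
    {"offset": [80,329,331],"yaw": -0.355,"gripper": -1},
    {"offset": [80,329,331],"yaw": -0.355,"gripper": -1}
  ]
}}

```text
time: 83.9
tcp_pos: [0.5246, 0.4038, 0.221]
tool_rot: [0.564, -0.433, 0.555, 0.431]
ft_force: [0.9, 0.7, -0.7]
width: 0.0856
```

```bash
python3 - <<'E'
from h import *
im,c=look("wL7.png",z=.07)
cv2.imwrite("pics/wL7c.png",cv2.resize(im[60:380,200:430],None,fx=1.87,fy=1.87,interpolation=cv2.INTER_CUBIC))
print(plan([.5238,.4052,.009],1.316))
E
```

```text
t 83.9 tcp [0.5246 0.4038 0.221 ] a 1.314 q6 0.82 tcp px at z [[315. 204.]]
{'off': [212.0, 3.2, -0.6], 'yaw': np.float64(-0.002), 'alt': np.float64(3.14), 'q6': np.float64(0.82), 'toolz': np.float64(1.314), 't': 83.95}
```

View pics/wL7.png

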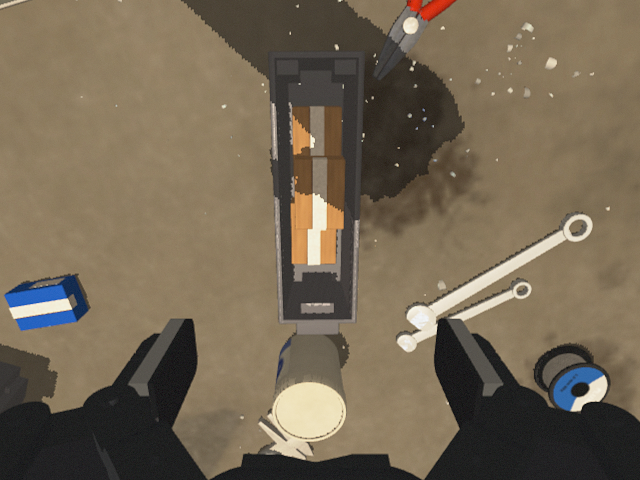

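```bash
python3 - <<'E'
from h import *
c=eyes.camera_info("wrist")
tote(c,[(269,53),(279,322),(355.5,322),(363.5,53)],1,(0,0))
s,R=tool(); print(s["tcp_pos"])
E
```

```text
mid [0.5233 0.406 ] x ang -0.2517 L 0.218 W 0.0672 0.0675 sideang [np.float64(-0.2524), np.float64(-0.251)]
[0.52453936 0.40379551 0.22103357]
```

View pics/wL7c.png

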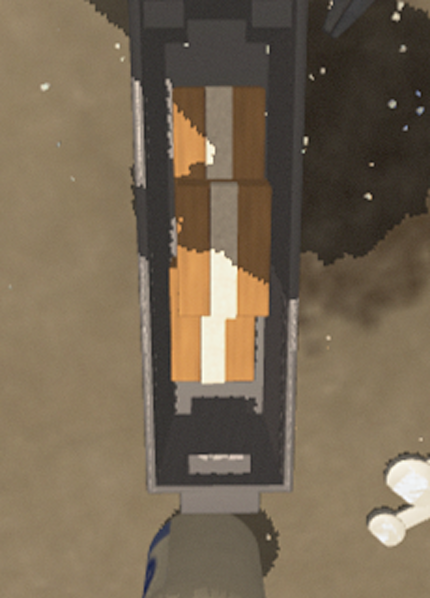

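Call:
{"op": "drive_tool", "data": {
  "motion": [
    {"offset": [50,1,-0.5],"yaw": 0,"gripper": -1},
    {"offset": [100,2,-0.5],"yaw": 0,"gripper": -1},
    {"offset": [150,2.5,-0.5],"yaw": 0,"gripper": -1},
    {"offset": [185,3,-0.5],"yaw": 0,"gripper": -1},
    {"offset": [205,3,-0.5],"yaw": 0,"gripper": -1},
    {"offset": [212,3,-0.5],"yaw": 0,"gripper": -1},
    {"offset": [212,3,-0.5],"yaw": 0,"gripper": -1},
    {"offset": [212,3,-0.5],"yaw": 0,"gripper": 1},
    {"offset": [212,3,-0.5],"yaw": 0,"gripper": 1},
    {"offset": [212,3,-0.5],"yaw": 0,"gripper": 1},
    {"offset": [212,3,-0.5],"yaw": 0,"gripper": 1}
  ]
}}

```text
time: 85.32
tcp_pos: [0.5255, 0.4064, 0.0111]
tool_rot: [0.566, -0.433, 0.554, 0.431]
ft_force: [0.4, 0.9, 6.0]
width: 0.0681
```

```bash
python3 - <<'E'
from h import *
ft()
save_grasp("gL.npz",[.5237,.4054,.035],-.2542)
tote_plan("gL.npz",[.607,-.0528,.25],-2.1834)
E
```

```text
tcp [0.5255 0.4064 0.0111] F [0.4  0.92 5.95] T tool [0.0476 0.075  0.1068] w 0.0681 t 85.325
tcp [0.5255 0.4064 0.0111] F [-0.7   0.38  5.89] T tool [0.059  0.1396 0.0914] w 0.0683 t 85.375
tcp [0.5256 0.4064 0.0111] F [0.24 0.52 7.07] T tool [0.0481 0.1123 0.1679] w 0.068 t 85.425
tote now [0.5237 0.4054 0.035 ] ang -0.2542 tilt nan | off [-217.2 -198.9 -422.4] yaw 1.9292 q6 0.82h.py:92: RuntimeWarning: invalid value encountered in arccos
  print("tote now",cur.round(4),"ang",ang.round(4),"tilt",np.arccos(Rc[2,2]).round(4),"| off",(R.T@(tcp-s["tcp_pos"])*1000).round(1),"yaw",round(-d,4),"q6",s["q"][5].round(2))
```

Call:
{"op": "drive_tool", "data": {
  "motion": [
    {"offset": [-8,0,0],"yaw": 0,"gripper": 1},
    {"offset": [-25,0,0],"yaw": 0,"gripper": 1},
    {"offset": [-50,0,0],"yaw": 0,"gripper": 1},
    {"offset": [-80,0,0],"yaw": 0,"gripper": 1},
    {"offset": [-110,0,0],"yaw": 0,"gripper": 1},
    {"offset": [-140,0,0],"yaw": 0,"gripper": 1},
    {"offset": [-170,0,0],"yaw": 0,"gripper": 1},
    {"offset": [-200,0,0],"yaw": 0,"gripper": 1},
    {"offset": [-217,0,0],"yaw": 0,"gripper": 1},
    {"offset": [-220,0,0],"yaw": 0,"gripper": 1},
    {"offset": [-220,0,0],"yaw": 0,"gripper": 1}
  ]
}}

```text
time: 86.8
tcp_pos: [0.5218, 0.4044, 0.2304]
tool_rot: [0.565, -0.433, 0.554, 0.431]
ft_force: [0.3, 0.7, -7.9]
width: 0.0677
```

```bash
python3 - <<'E'
from h import *
ft()
look("wL8.png"); grab("side","s9.png")
tote_plan("gL.npz",[.607,-.0528,.25],-2.1834)
E
```

```text
tcp [0.5218 0.4044 0.2304] F [ 0.34  0.71 -7.9 ] T tool [0.0346 0.0043 0.0344] w 0.0677 t 86.8
tcp [0.5216 0.4043 0.2299] F [ 0.   -0.95 -6.66] T tool [-0.0685  0.0698 -0.0189] w 0.068 t 86.85
tcp [0.5215 0.4042 0.2296] F [-0.21  0.61 -6.56] T tool [-0.0177  0.0587 -0.0123] w 0.068 t 86.9
t 86.9 tcp [0.5215 0.4042 0.2296] a 1.314 q6 0.82 tcp px at z [[314. 189.]]
tote now [0.5197 0.4033 0.2536] ang -0.2542 tilt 0.0026 | off [   1.9 -199.5 -421.8] yaw 1.9292 q6 0.82
```

View pics/wL8.png

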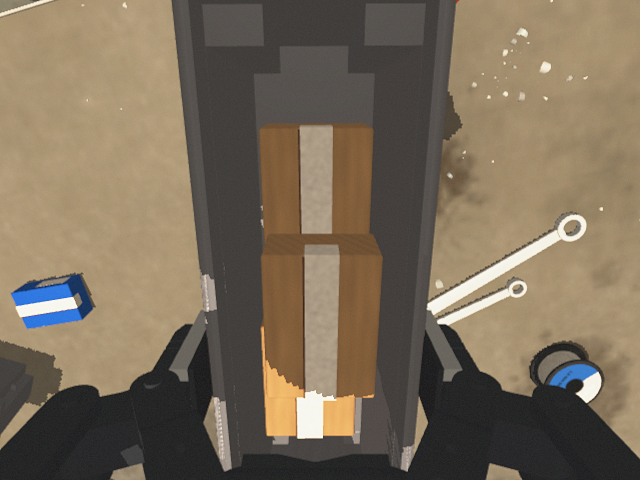

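View pics/s9.png

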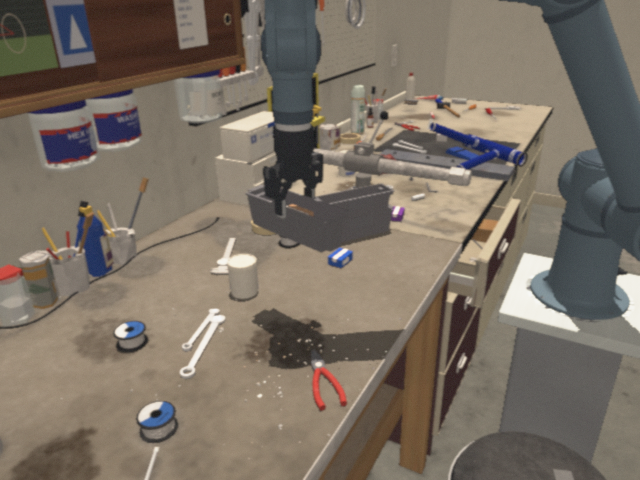

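Call:
{"op": "drive_tool", "data": {
  "motion": [
    {"offset": [1,-6,-12],"yaw": 0.05,"gripper": 1},
    {"offset": [1,-17,-35],"yaw": 0.16,"gripper": 1},
    {"offset": [2,-31,-65],"yaw": 0.3,"gripper": 1},
    {"offset": [2,-45,-95],"yaw": 0.44,"gripper": 1},
    {"offset": [2,-59,-125],"yaw": 0.58,"gripper": 1},
    {"offset": [2,-73,-155],"yaw": 0.72,"gripper": 1},
    {"offset": [2,-87,-185],"yaw": 0.86,"gripper": 1},
    {"offset": [2,-101,-215],"yaw": 1.0,"gripper": 1},
    {"offset": [2,-115,-245],"yaw": 1.14,"gripper": 1},
    {"offset": [2,-129,-275],"yaw": 1.28,"gripper": 1},
    {"offset": [2,-143,-305],"yaw": 1.42,"gripper": 1},
    {"offset": [2,-157,-335],"yaw": 1.56,"gripper": 1},
    {"offset": [2,-171,-365],"yaw": 1.7,"gripper": 1},
    {"offset": [2,-185,-393],"yaw": 1.82,"gripper": 1},
    {"offset": [2,-195,-412],"yaw": 1.9,"gripper": 1},
    {"offset": [2,-199.5,-421],"yaw": 1.929,"gripper": 1},
    {"offset": [2,-199.5,-421.8],"yaw": 1.929,"gripper": 1},
    {"offset": [2,-199.5,-421.8],"yaw": 1.929,"gripper": 1},
    {"offset": [2,-199.5,-421.8],"yaw": 1.929,"gripper": 1}
  ]
}}

```text
time: 89.38
tcp_pos: [0.6074, -0.0533, 0.2261]
tool_rot: [0.678, 0.217, 0.67, -0.21]
ft_force: [0.1, 0.6, -5.6]
width: 0.0679
```

```bash
python3 - <<'E'
from h import *
ft()
look("wL9.png"); grab("side","s10.png")
tote_plan("gL.npz",[.607,-.0528,.17],-2.1834)
E
```

```text
tcp [ 0.6074 -0.0533  0.2261] F [ 0.12  0.56 -5.65] T tool [0.0159 0.0859 0.0017] w 0.0679 t 89.375
tcp [ 0.6075 -0.0534  0.2261] F [ 0.78  0.95 -6.88] T tool [0.0293 0.0429 0.0303] w 0.0681 t 89.425
tcp [ 0.6075 -0.0536  0.2261] F [-0.64  0.36 -6.26] T tool [0.0009 0.0443 0.0197] w 0.0679 t 89.475
t 89.475 tcp [ 0.6075 -0.0536  0.2261] a -0.614 q6 1.99 tcp px at z [[315. 192.]]
tote now [ 0.607  -0.0522  0.25  ] ang -2.1823 tilt 0.0259 | off [80.  -1.5 -0.3] yaw 0.0011 q6 1.99
```

View pics/wL9.png

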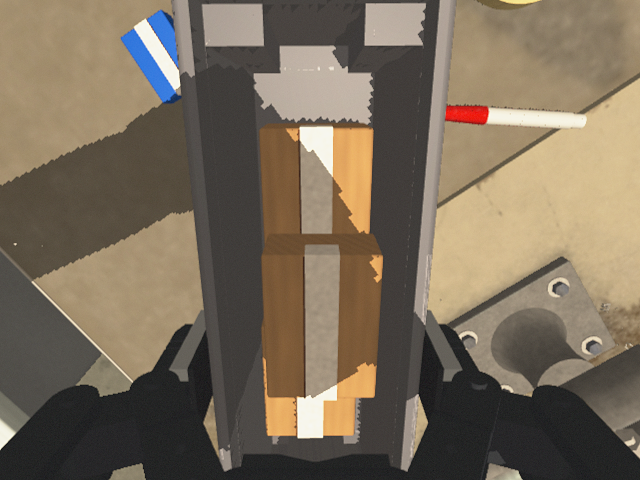

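View pics/s10.png

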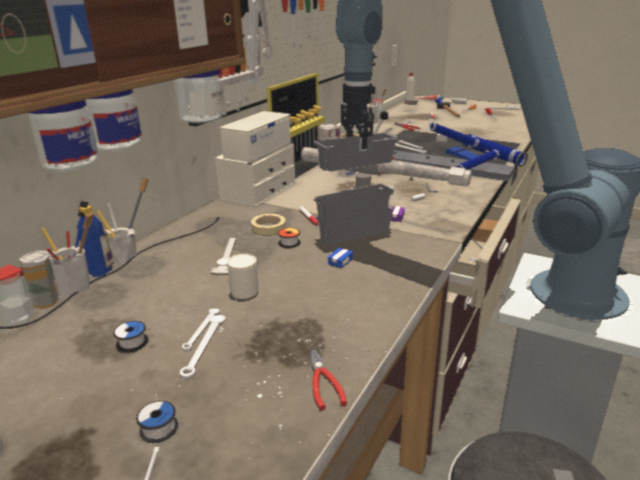

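Call:
{"op": "drive_tool", "data": {
  "motion": [
    {"offset": [15,0,0],"yaw": 0,"gripper": 1},
    {"offset": [40,-0.5,-0.3],"yaw": 0,"gripper": 1},
    {"offset": [62,-1,-0.3],"yaw": 0,"gripper": 1},
    {"offset": [74,-1.5,-0.3],"yaw": 0,"gripper": 1},
    {"offset": [76,-1.5,-0.3],"yaw": 0,"gripper": 1},
    {"offset": [76,-1.5,-0.3],"yaw": 0,"gripper": 1},
    {"offset": [76,-1.5,-0.3],"yaw": 0,"gripper": 1}
  ]
}}

```text
time: 90.45
tcp_pos: [0.6083, -0.0546, 0.1512]
tool_rot: [0.679, 0.217, 0.67, -0.21]
ft_force: [-0.9, -0.7, -6.6]
width: 0.0679
```

```bash
python3 - <<'E'
from h import *
ft()
tote_plan("gL.npz",[.607,-.0528,.155],-2.1834)
g=np.load("gL.npz");s,R=tool();print((R@g["Rt"]).round(4))
E
```

```text
tcp [ 0.6083 -0.0546  0.1512] F [-0.92 -0.67 -6.61] T tool [-0.0232  0.0208  0.0156] w 0.0679 t 90.45
tcp [ 0.6083 -0.0545  0.1511] F [ 0.05 -0.34 -6.75] T tool [-0.0316 -0.0291  0.0533] w 0.0679 t 90.5
tcp [ 0.6081 -0.0545  0.1509] F [ 0.23  0.36 -6.29] T tool [ 0.0048  0.026  -0.009 ] w 0.0681 t 90.55
tote now [ 0.6075 -0.053   0.1748] ang -2.1823 tilt 0.0263 | off [19.8 -0.4 -0.7] yaw 0.0011 q6 1.99
[[-0.5739  0.8188 -0.0129]
 [-0.8185 -0.574  -0.0229]
 [-0.0262 -0.0026  0.9997]]
```

Call:
{"op": "drive_tool", "data": {
  "motion": [
    {"offset": [6,-0.4,-0.6],"yaw": 0,"gripper": 1},
    {"offset": [11,-0.4,-0.6],"yaw": 0,"gripper": 1},
    {"offset": [15,-0.4,-0.6],"yaw": 0,"gripper": 1},
    {"offset": [15,-0.4,-0.6],"yaw": 0,"gripper": 1}
  ]
}}

```text
time: 91.05
tcp_pos: [0.607, -0.0543, 0.1352]
tool_rot: [0.678, 0.217, 0.67, -0.21]
ft_force: [-0.2, 0.3, -6.6]
width: 0.0682
```

```bash
python3 - <<'E'
from h import *
ft()
tote_plan("gL.npz",[.607,-.0528,.155],-2.1834)
E
```

```text
tcp [ 0.607  -0.0543  0.1352] F [-0.2   0.29 -6.6 ] T tool [0.027  0.0488 0.0306] w 0.0682 t 91.05
tcp [ 0.6073 -0.0543  0.1356] F [ 0.2  -0.08 -7.22] T tool [-0.0179  0.0246  0.0168] w 0.0678 t 91.1
tcp [ 0.6076 -0.0544  0.1359] F [-0.11 -0.07 -6.94] T tool [-0.0081  0.0208  0.0188] w 0.0683 t 91.15
tote now [ 0.607  -0.0529  0.1598] ang -2.1823 tilt 0.0263 | off [ 4.8 -0.  -0.1] yaw 0.0011 q6 1.99
```

Call:
{"op": "drive_tool", "data": {
  "motion": [
    {"offset": [2,0,0],"yaw": 0,"gripper": 1},
    {"offset": [3,0,0],"yaw": 0,"gripper": 1},
    {"offset": [3,0,0],"yaw": 0,"gripper": 1}
  ]
}}

```text
time: 91.52
tcp_pos: [0.608, -0.0543, 0.1335]
tool_rot: [0.679, 0.217, 0.669, -0.21]
ft_force: [-0.0, 2.3, -4.0]
width: 0.0678
```

```bash
python3 - <<'E'
from h import *
ft()
tote_plan("gL.npz",[.607,-.0528,.155],-2.1834)
s,R=tool();im,c=grab("side","s11.png")
cv2.imwrite(f"pics/s11c.png",cv2.resize(im[110:260,270:430],None,fx=4,fy=4,interpolation=cv2.INTER_CUBIC))
E
```

```text
tcp [ 0.608  -0.0543  0.1335] F [-0.    2.3  -3.97] T tool [ 0.0328  0.1647 -0.0382] w 0.0678 t 91.525
tcp [ 0.608  -0.0543  0.1335] F [ 0.02  1.9  -2.53] T tool [0.0597 0.2208 0.0234] w 0.0676 t 91.575
tcp [ 0.608  -0.0543  0.1334] F [ 0.19  1.48 -2.4 ] T tool [ 0.078   0.2033 -0.0028] w 0.0679 t 91.625
tote now [ 0.6074 -0.0527  0.1573] ang -2.1822 tilt 0.0268 | off [ 2.3 -0.3 -0.3] yaw 0.0012 q6 1.99
```

View pics/s11c.png

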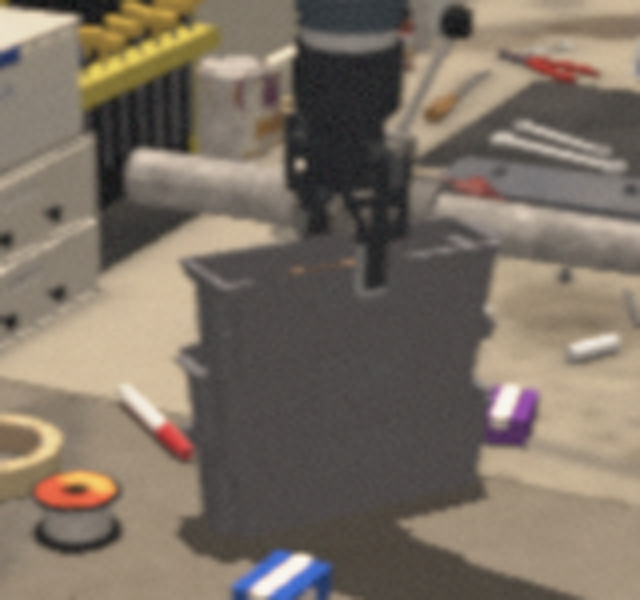

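Contact at the lip end as expected. One more millimetre, then release and rise straight up.

Call:
{"op": "drive_tool", "data": {
  "motion": [
    {"offset": [1.5,0,0],"yaw": 0,"gripper": 1},
    {"offset": [1.5,0,0],"yaw": 0,"gripper": 1},
    {"offset": [1.5,0,0],"yaw": 0,"gripper": -1},
    {"offset": [1.5,0,0],"yaw": 0,"gripper": -1},
    {"offset": [1.5,0,0],"yaw": 0,"gripper": -1},
    {"offset": [1.5,0,0],"yaw": 0,"gripper": -1},
    {"offset": [-30,0,0],"yaw": 0,"gripper": -1},
    {"offset": [-80,0,0],"yaw": 0,"gripper": -1},
    {"offset": [-130,0,0],"yaw": 0,"gripper": -1},
    {"offset": [-180,0,0],"yaw": 0,"gripper": -1},
    {"offset": [-210,0,0],"yaw": 0,"gripper": -1},
    {"offset": [-210,0,0],"yaw": 0,"gripper": -1},
    {"offset": [-210,0,0],"yaw": 0,"gripper": -1}
  ]
}}

```text
time: 93.3
tcp_pos: [0.6047, -0.0556, 0.3423]
tool_rot: [0.678, 0.217, 0.67, -0.21]
ft_force: [0.4, 0.6, -0.2]
width: 0.0851
```

```bash
python3 - <<'E'
from h import *
im,c=look("wF.png",z=.19); np.savez("cF.npz",**c)
s,R=tool();im2,c2=grab("side","s12.png")
cv2.imwrite(f"pics/s12c.png",cv2.resize(im2[110:260,270:430],None,fx=4,fy=4,interpolation=cv2.INTER_CUBIC))
im3,c3=grab("scene","sc12.png")
cv2.imwrite(f"pics/sc12c.png",cv2.resize(im3[130:270,310:470],None,fx=4,fy=4,interpolation=cv2.INTER_CUBIC))
E
```

```text
t 93.3 tcp [ 0.6047 -0.0556  0.3423] a -0.614 q6 1.98 tcp px at z [[315. 205.]]
```

View pics/wF.png

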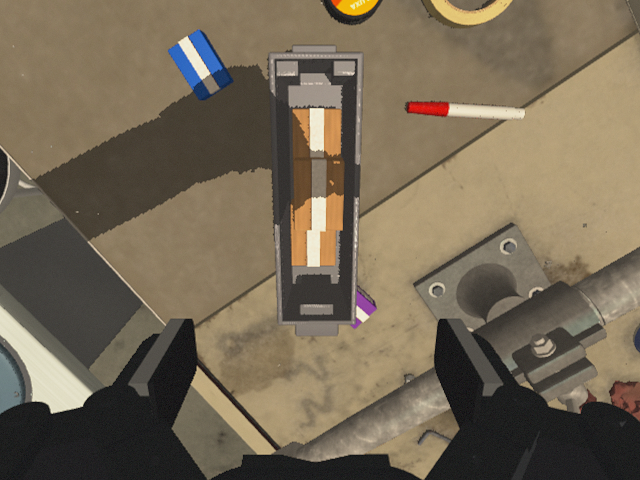

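View pics/s12c.png

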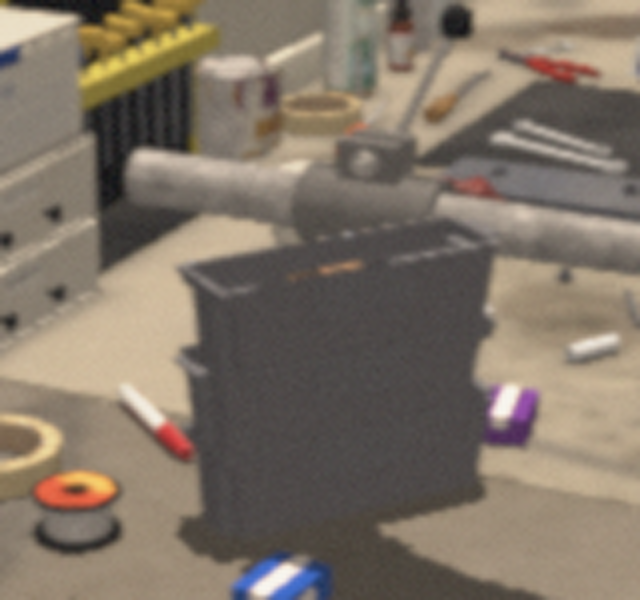

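View pics/sc12c.png

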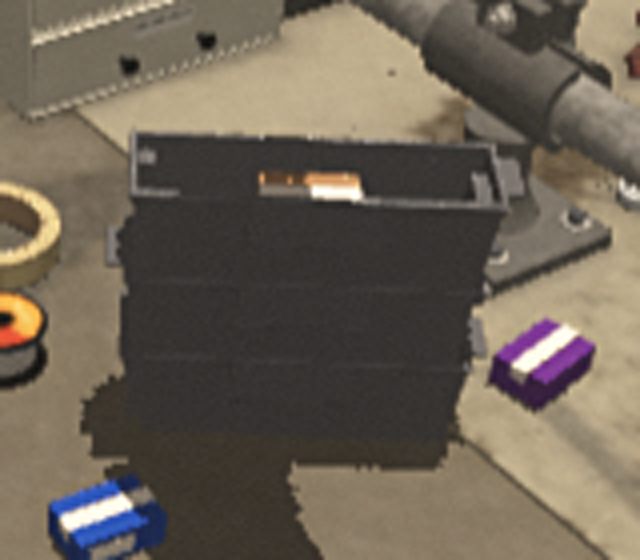

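```bash
python3 - <<'E'
from h import *
c=dict(np.load("cF.npz"))
tote(c,[(269,53),(278,322.5),(354.5,322.5),(363,53)],1,(0,0),z=.19)
t=-2.1834; u=np.array([np.cos(t),np.sin(t)]);v=np.array([-u[1],u[0]]);m=np.array([.607,-.0528])
C=[[*(m+a*.1105*u+b*.0345*v),.19] for a,b in ((-1,1),(1,1),(1,-1),(-1,-1))]
print("wrist",proj(c,C).round(1).tolist())
for n,f in(("scene","sc12.png"),("side","s12.png")):
    cc=eyes.camera_info(n); print(n,proj(cc,C).round(1).tolist())
    im=cv2.imread("pics/"+f)
    big=cv2.resize(im[130:270,270:470],None,fx=4,fy=4,interpolation=cv2.INTER_CUBIC)
    for p in proj(cc,C): cv2.circle(big,tuple(int(x) for x in (p-[270,130]+.5)*4),4,(0,255,0),1)
    cv2.imwrite(f"pics/ov_{n}.png",big)
E
```

```text
mid [ 0.6073 -0.0537] x ang -2.183 L 0.2185 W 0.0676 0.0674 sideang [np.float64(-2.1825), np.float64(-2.1835)]
wrist [[363.0, 50.2], [354.5, 323.0], [276.2, 323.4], [267.0, 50.2]]
scene [[342.0, 162.0], [433.3, 165.7], [437.4, 182.1], [341.7, 178.2]]
side [[314.8, 175.4], [383.3, 163.0], [396.5, 169.8], [326.1, 183.1]]
```

View pics/ov_scene.png

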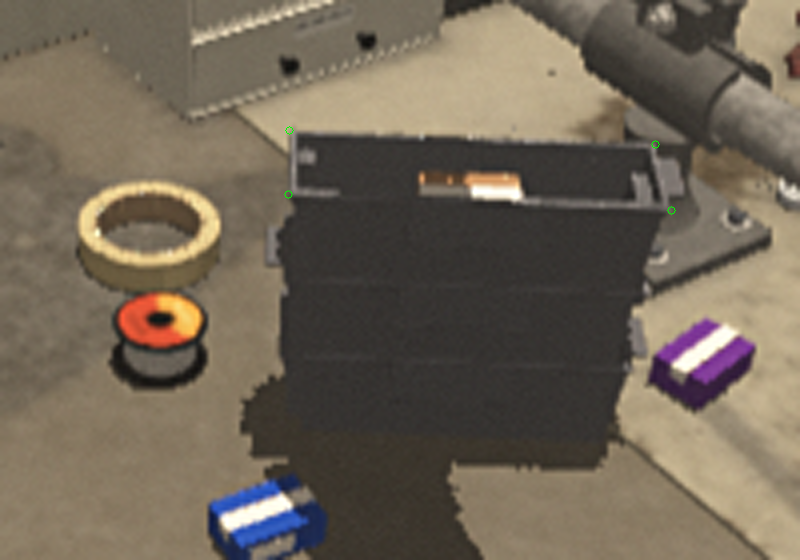

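View pics/ov_side.png

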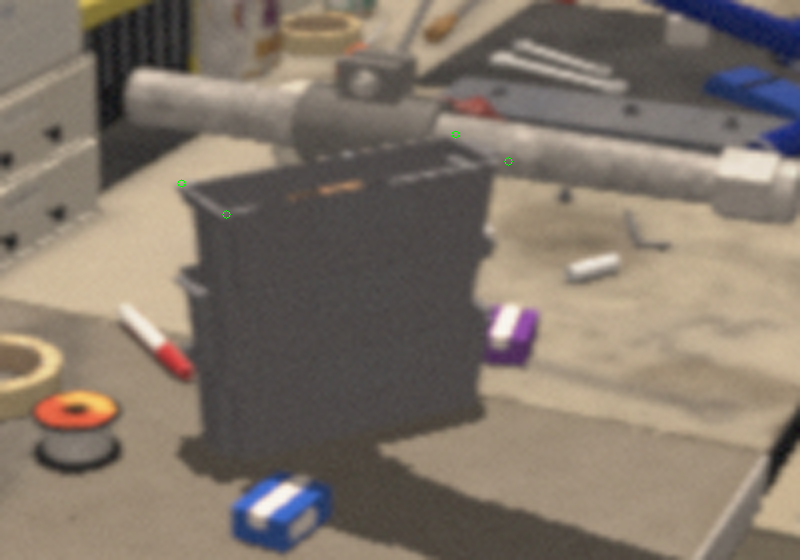

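```bash
python3 - <<'E'
from h import *
t=-2.1834; u=np.array([np.cos(t),np.sin(t)]);v=np.array([-u[1],u[0]]);m=np.array([.607,-.0528])
for n in("scene","side"):
    cc=eyes.camera_info(n); out=[]
    for f,z in ((n+"0.png",.07),({"scene":"sc12.png","side":"s12.png"}[n],.19)):
        im=cv2.imread("pics/"+f)
        C=[[*(m+a*.1105*u+b*.0345*v),z] for a,b in ((-1,1),(1,1),(1,-1),(-1,-1))]
        P=proj(cc,C); x0,y0=P.mean(0).astype(int)-[60,30]
        big=cv2.resize(im[y0:y0+60,x0:x0+120],None,fx=5,fy=5,interpolation=cv2.INTER_CUBIC)
        for p in P: cv2.circle(big,tuple(int(x) for x in (p-[x0,y0]+.5)*5),4,(0,255,0),1)
        out.append(big)
    cv2.imwrite(f"pics/cmp_{n}.png",np.vstack(out))
E
```

```text
(no output)
```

View pics/cmp_side.png

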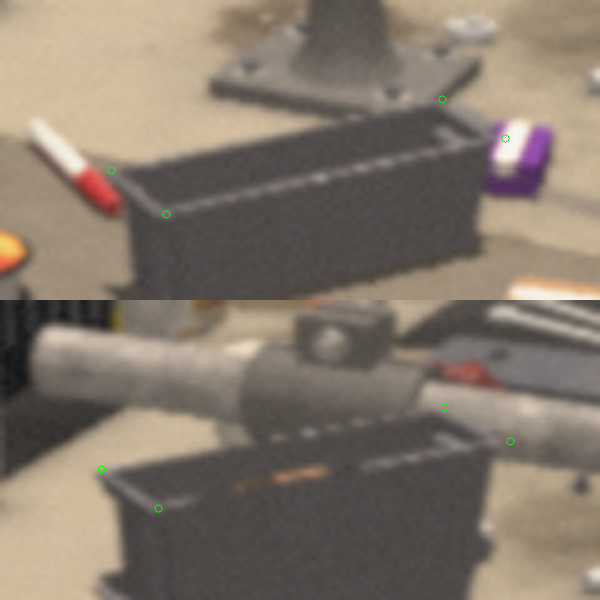

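View pics/cmp_scene.png

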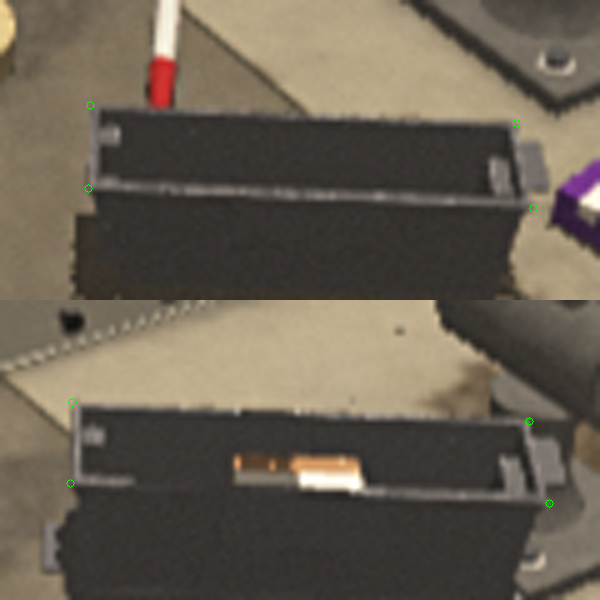

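```bash
python3 -c "
from rig import ctrl
print(ctrl.read_state()['time']); print(ctrl.job_done())"
```

```text
93.45
the job is handed in; nothing more can be done
None
```

I sorted all four cartons and built the stack on the stock tote, then handed the job in at 93.45 s with the gripper clear. No verdict was reported.

**Sorting:** I shook each carton along its length and compared the averaged wrist moment with the part thrown to each end.

| Carton (start position, m) | Moment after the + and − shake (N m) | Result |
|---|---|---|
| (0.44, −0.03) | +0.024 / −0.019 | rattles |
| (0.42, 0.09) | +0.016 / −0.019 | rattles |
| (0.42, −0.16) | +0.022 / −0.021 | rattles |
| (0.40, 0.22) | −0.012 / −0.009, then −0.008 on a repeat + shake | sound |

My first, gentler shakes on the carton at (0.44, −0.03) looked sound. Harder reversals showed the shift twice, so I used those on every carton. The sound carton also reads a steady −0.009 rather than zero, but it did not shift.

**Stack:** The tote with the sound carton stands on the stock tote, and the tote with the three rattling cartons stands on that. Each is turned end for end to the one below.

**Last checks:**
- **Wrist camera:** the stock tote, middle tote and top tote measured within about 1 mm of each other in position and 0.001 rad in heading. Rim sizes fitted heights of 70, 130 and 190 mm.
- **Scene and side views:** the rim corners sit 1–3 pixels off my projection. The offset was the same for the stock tote at the start, so I put it down to camera calibration.
- **Bystanders:** I touched none of them, and the views showed no sign of movement.

**Disagreements along the way:**
- The fingertips sit about 20 mm higher than the reported TCP implies. My first grasp closed above the carton, so I corrected the height from then on.
- One wrist measurement of the middle tote was 5 mm off, probably because the arm was still settling. A second look agreed with the target.

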